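# Load the cap coder and crank the row of jars under its hood

## Robot

A 6-joint arm with a two-finger parallel gripper is mounted at the origin on a cart in front of the work surface, level with it; the furniture and walls round the work are solid. World frame = base frame: x ahead of the robot, y to its left, z up, the work surface at z = 0. Lengths are in m, angles in rad, forces in N, time in s.
With the tool pointing down it reaches from about 0.35 to 0.95 m from the base axis. Payload 17.4 kg.
Tool frame: the origin (TCP) lies at the very end of the fingers, on their centre line; the grasp point (between the pads) lies 19 mm behind it (manip.grip_depth is the distance from the TCP to the grasp point, in m); z points along the fingers, y is the direction in which the jaws open and shut (so a half turn about z gives the same grasp; the last joint's range is limited). The gripper opens to 93 mm and grips with 3 to 60 N. Pads are 15 mm wide; open, the fingers measure 128 mm over their backs; the gripper's body (75 mm by 188 mm) begins 65 mm behind the grasp point.
Start: joints at [1.278, 0.116, 1.442, -0, 1.584, -0.038], TCP at [0.17, 0.653, 0.181] pointing down, gripper open.
Joint ranges: [-2.83, 2.83], [-0.83, 2.19], [0.07, 2.5], [-1.14, 4.28], [0.01, 3], [-2.97, 2.97]. Speed limits (rad/s): [1.89, 1.89, 2.22, 3.14, 3.14, 3.14].

## Interface

Orientations are given as a 3x3 rotation matrix whose columns are the frame's x, y, z axes.
In Python, from plant import monitor, camera, camera_model, job, manip gives the robot as it stands.
- The arm moves only by the tool step_arm, never from a script. Its argument "rows" is a list of rows, each an object with "claw": the opening in per cent of the stroke, from 0 (shut) to 100 (fully open); "slide": the shift along the tool's x, y, z in cm, a list of three; "turn": the turn about the tool's z in rad. A call has 1 to 8 rows; each row is the pose to reach, as a shift and turn from the pose commanded when the call began, along the tool's axes at that moment; what a row does not reach only later rows make up. A row lasts 1/8 s, in which the tool goes at most 62.5 mm and 10.7 degrees, less where a joint would pass 70% of its speed; a pose out of reach is approached as far as the arm can. A call with a gripper value outside its range is refused whole. The fingers move at their own pace and stop on an object; "squeeze" is the grip in N (left out, the last holds). Time passes only in rows, so rows that repeat a pose let the fingers close. It gives the time, the measured TCP pose, the force and the opening at its end, in the units of the state.
- monitor.observe(): the state, without advancing time (a new reading comes with each control period).
- camera(name): name is "scene" or "top"; returns the picture (384x512x3 uint8, blue, green, red); there is no depth.
- camera_model(name): a dict with "mtx" (3x3 intrinsics, pixels), "rvec" (rotation vector, rad) and "tvec" (3), from world to camera coordinates, as OpenCV has them. Camera axes: x right, y down, z forward; pixel columns grow to the right and rows downward; lengths in m; the calibration is good to about 2 mm. A picture is of the moment at which its call begins. camera_model takes no time and is no camera call.
- job.sign_off(): hands the job in, once; it reports no verdict.
The state is a dict: "time": time; "joint_positions": joint angles; "joint_velocities": joint speeds; "tau": joint torques, N m; "ee_pos": TCP position; "tool_rot": TCP orientation; "force": force on the tool from outside, world axes, zero at the start; "ft_torque": the same for the moment, N m; "finger_gap": finger opening in m.
Only numpy, scipy, OpenCV 4.12 (cv2) and the standard library are available. Lean on these libraries where they do the work, as an engineer would, in place of code of your own. Each camera call takes 0.05 s, during which the arm holds its last target. There are 200 camera calls.

## Task

Code the caps of all the filled, capped jars that stand loose on the table: crank the carriage all the way out of the coder's hood by the crank's loose sleeve, stand the jars upright in a row between its guide rails, closed up against its end plate, and hang the backstop over the two rails and slide it up against the last jar so that nothing can rattle. Then, with the sleeve held in the fingers, crank the carriage fully home under the hood with the row still closed up, and let go. Leave the open empty jar and the other things on the table alone.

Things in the scene. Friction and masses are not known exactly. Their poses are not given: they have to be found in the camera images.
- carriage (a joint): Steel jar carriage that slides in and out of the coder's hood, m: 0 = fully home under the hood, 0.225 = fully out at its loading stop, clear of the hood. It moves along the coder's own +y as it grows (about to the robot's left), geared to the crank: 0.01194 m per rad, 75 mm a turn. It stays where it is left; it is moved by the crank, not by hand.
- crank (a joint): Hand crank on top of the hood, vertical axis, rad: 0 = carriage home, 18.85 (three turns) = carriage fully out; grows counter-clockwise seen from above. The arm points along the coder's own -y at 0 and at every full turn. It starts less than a turn from home, takes 2 to 4 N at the sleeve and stays where it is left.
- crank_axis (a point): Point on the vertical crank axis at the half height of the grip sleeve, 232 mm above the table, fixed to the coder; axes as the coder's. Keep the hand clear of what stands round here: yellow crates behind (front at x = 0.557, y -0.42 to -0.05, 0.353 high), the blue container beside them (front at x = 0.59, y -0.03 to 0.31, 0.211 high) and the wall to the right at y = -0.478.
- sleeve_mid (a point): Middle of the crank's grip sleeve: a black upright cylinder 26 mm thick and 60 mm tall, 52 mm from the crank axis. It spins freely on its pin, so a hand of fixed orientation can lead it round the circle. Its foot is 1.5 mm above the boss of the crank arm (25 mm wide); a steel cap 18 mm wide ends 6 mm above its top. The hub nut on the axis ends 7 mm above the sleeve's foot.
- sleeve: The crank's grip sleeve as a body (origin at its foot, 30 mm below point sleeve_mid).
- coder: Cap coder, fixed to the table: grey hood with a flat roof 158 mm above the table (underside 136), open at the front and left end, and a bed running on 235 mm to the left. Origin on the table; own y along the lane towards the loading end (about world +y), x away from the robot, z up. Hood: own y -0.235 to -0.020, x -0.066 to 0.080; crank axis at x 0, y -0.062. Place and yaw vary a little.
- lane_end (a point): On the carriage: inner face of the lane's end plate (65 mm high), mid-width, at lane floor level, 30 mm above the table; axes as the coder's. The lane runs from here 240 mm to two small collars on the rail ends along own +y, open on top and at its far end. Two round guide rails, 10 mm thick, run along it at own x = -41 and +41 mm, axes 47 mm and tops 52 mm above the lane floor, 72 mm clear between them.
- place_1 (a point): First jar place, on the lane floor, beside the end plate: centre of the underside of a jar that stands closed up there (33 mm from the end plate).
- place_2 (a point): Second jar place, 66 mm further along the lane.
- place_3 (a point): Third and last jar place, another 66 mm along.
- backstop: White plastic angle with a heavy steel foot that closes the row, starts standing on the table near the bed's left end: upright pressing face 58 mm wide, 62 high, looking to own -y, foot reaching back to own y = 36 mm. A steel cross bar with a hook in front lies over both rails. Origin: bottom edge of the face, mid-width; z up. Hung right, it is upright, foot 3 mm above the lane floor, axes along the lane's. 0.26 kg.
- backstop_tab (a point): Middle of the backstop's upright grip tab, 78 mm above its foot, 16 mm behind its face: 12 mm thick (own x), 26 mm wide (own y), standing 39 mm above the cross bar (from 59 to 98 mm above the foot). Axes as the backstop's.
- backstop_hook (a point): Top of the hook's slot, on the underside of the cross bar's front end: 49 mm above the backstop's foot, own x = -41 mm, y = 16 mm. The slot, for the front rail, is 15 mm wide in own x between two lips that reach 14 mm lower. The bar is 110 mm long (own x) and 22 mm wide (y 5 to 27 mm); its rear end just rests on the rear rail.
- filled_jar_a: Filled glass jar with a gold twist-off cap, 66 mm in diameter, 91 mm high, about 0.24 kg, to be coded if present (two or three of these are present). Origin: centre of its underside, z up.
- filled_jar_b: Filled glass jar with a gold twist-off cap, 66 mm in diameter, 91 mm high, about 0.24 kg, to be coded if present (two or three of these are present). Origin: centre of its underside, z up.
- filled_jar_c: Filled glass jar with a gold twist-off cap, 66 mm in diameter, 91 mm high, about 0.24 kg, to be coded if present (two or three of these are present). Origin: centre of its underside, z up.
- open_jar: Open, empty clear glass jar without a cap, 66 mm in diameter, 87 mm high, standing among the filled ones; it is to be left alone. Origin: centre of its underside.
- tally_counter: Hand tally counter on the table, about 46 mm round, bystander.
- spare_cap: Loose spare gold cap, 63 mm, lying on the table under the wire ring stand, bystander.

How it is judged:
On the way, in this order (a step that is already met when the one before it is completed fails the run):
1. the carriage stands fully out at its loading stop, brought there with the crank's sleeve in the fingers (value of joint carriage above 0.218 m and contact force between the fingers and sleeve above 0.5 N), for 0.1 s.
2. with the carriage out, all filled jars stand closed up in the lane and the backstop hangs on the rails against the last one (value of joint carriage above 0.212 m and (distance between filled_jar_a and place_1 below 0.01 m or distance between filled_jar_a and place_2 below 0.01 m or distance between filled_jar_a and place_3 below 0.01 m) and (distance between filled_jar_b and place_1 below 0.01 m or distance between filled_jar_b and place_2 below 0.01 m or distance between filled_jar_b and place_3 below 0.01 m) and (distance between filled_jar_c and place_1 below 0.01 m or distance between filled_jar_c and place_2 below 0.01 m or distance between filled_jar_c and place_3 below 0.01 m) and (not (distance between any of filled_jar_a, filled_jar_b, filled_jar_c and place_2 below 0.01 m) or distance between any of filled_jar_a, filled_jar_b, filled_jar_c and place_1 below 0.01 m) and (not (distance between any of filled_jar_a, filled_jar_b, filled_jar_c and place_3 below 0.01 m) or distance between any of filled_jar_a, filled_jar_b, filled_jar_c and place_2 below 0.01 m) and ((distance between backstop and place_1 below 0.043 m and distance between any of filled_jar_a, filled_jar_b, filled_jar_c and place_1 below 0.01 m) or (distance between backstop and place_2 below 0.043 m and distance between any of filled_jar_a, filled_jar_b, filled_jar_c and place_2 below 0.01 m) or (distance between backstop and place_3 below 0.043 m and distance between any of filled_jar_a, filled_jar_b, filled_jar_c and place_3 below 0.01 m)) and angle between each of filled_jar_a, filled_jar_b, filled_jar_c, backstop's own z axis and vertical below 0.08 rad and z of backstop in the frame of lane_end between -0.003 and 0.0075 m), for 0.3 s.
3. the carriage is cranked home, the sleeve in the fingers (value of joint carriage below 0.006 m and contact force between the fingers and sleeve above 0.5 N), for 0.1 s.
At the end, for the whole second after the job is handed in: Carriage home within 8 mm; every filled jar present upright on the lane floor within 10 mm of a jar place, no place skipped from the end plate on; backstop hung upright on both rails, its face within 10 mm of the last jar; all at rest (value of joint carriage below 0.008 m and (distance between filled_jar_a and place_1 below 0.01 m or distance between filled_jar_a and place_2 below 0.01 m or distance between filled_jar_a and place_3 below 0.01 m) and (distance between filled_jar_b and place_1 below 0.01 m or distance between filled_jar_b and place_2 below 0.01 m or distance between filled_jar_b and place_3 below 0.01 m) and (distance between filled_jar_c and place_1 below 0.01 m or distance between filled_jar_c and place_2 below 0.01 m or distance between filled_jar_c and place_3 below 0.01 m) and (not (distance between any of filled_jar_a, filled_jar_b, filled_jar_c and place_2 below 0.01 m) or distance between any of filled_jar_a, filled_jar_b, filled_jar_c and place_1 below 0.01 m) and (not (distance between any of filled_jar_a, filled_jar_b, filled_jar_c and place_3 below 0.01 m) or distance between any of filled_jar_a, filled_jar_b, filled_jar_c and place_2 below 0.01 m) and ((distance between backstop and place_1 below 0.043 m and distance between any of filled_jar_a, filled_jar_b, filled_jar_c and place_1 below 0.01 m) or (distance between backstop and place_2 below 0.043 m and distance between any of filled_jar_a, filled_jar_b, filled_jar_c and place_2 below 0.01 m) or (distance between backstop and place_3 below 0.043 m and distance between any of filled_jar_a, filled_jar_b, filled_jar_c and place_3 below 0.01 m)) and angle between each of filled_jar_a, filled_jar_b, filled_jar_c, backstop's own z axis and vertical below 0.08 rad and z of backstop in the frame of lane_end between -0.003 and 0.0075 m and linear speed of each of filled_jar_a, filled_jar_b, filled_jar_c, backstop below 0.02 m/s); the robot touches nothing.
It fails at once if the open jar is moved more than 40 mm or tipped (distance of open_jar from where it was at the start of the episode above 0.04 m or angle between open_jar's own z axis and vertical above 0.5 rad).
It fails at once if another bystander is moved more than 50 mm (distance of any of tally_counter, spare_cap from where it was at the start of the episode above 0.05 m).
Of filled_jar_a, filled_jar_b, filled_jar_c only 2 to 3 are there at a start; the rules pass over those that are not, and their reading is None.
At some moment in a run one of backstop may be knocked a few centimetres aside while the robot is not near it.
Once in a run the grip may slacken for a moment while it holds something.
It also fails if it takes over 210 s, if anything falls off the work surface, if the arm or the gripper's body presses on something with over 40 N, if the wrist force passes 120 N, or if a joint passes its speed limit or range.

## Working session

There is one attempt and no reset: what is moved stays moved. The work goes in short steps, Python scripts to look and compute and a tool call to move; the robot and the scene stay as the last step left them, time stands still between calls to the robot, and variables do not carry over. Pictures are saved under pics/ and viewed, about 12 in all and at most 16, crops included, and the job is handed in when it is done.

Besides the shell and the picture viewer there is one more tool, called as name(argument=value, ...) on one line, values as JSON. step_arm: Moves the arm, as the interface text tells. Its arguments: {"type":"object","properties":{"rows":{"type":"array","items":{"type":"object","properties":{"claw":{"type":"number"},"slide":{"type":"array","items":{"type":"number"}},"turn":{"type":"number"}}}},"squeeze":{"type":"number"}},"required":["rows"]}

```bash
ls; mkdir -p pics; python3 - <<'E'
from plant import monitor, camera, camera_model, job, manip
import cv2
s=monitor.observe(); print({k:(v if not hasattr(v,'round') else v) for k,v in s.items()})
for n in("scene","top"):
    im=camera(n); cv2.imwrite(f"pics/{n}0.png",im); m=camera_model(n); print(n,m)
a=cv2.imread("pics/scene0.png");b=cv2.imread("pics/top0.png")
E
```

```text
pics
{'time': 0.0, 'joint_positions': array([ 1.27820794e+00,  1.16507662e-01,  1.44223329e+00,  1.68222854e-06,
        1.58398963e+00, -3.78159384e-02]), 'joint_velocities': array([-2.37142196e-04, -9.22438591e-04,  1.47745388e-03, -1.73183641e-03,
        5.63086662e-04, -9.17982483e-05]), 'tau': array([ 3.43008760e-04, -7.21267247e+01, -6.22595000e+01,  7.80185591e-02,
        2.41703878e-02, -9.41476810e-05]), 'ee_pos': array([0.17006887, 0.65298539, 0.18051044]), 'tool_rot': array([[-9.67720668e-01,  2.52024999e-01, -3.29825033e-04],
       [ 2.52025211e-01,  9.67720056e-01, -1.08908174e-03],
       [ 4.47024739e-05, -1.13705114e-03, -9.99999353e-01]]), 'force': array([-0.78361373,  0.1961312 , -0.23949048]), 'ft_torque': array([0.03131457, 0.03111772, 0.0019104 ]), 'finger_gap': 0.09311765365542475}
scene {'mtx': array([[379.3191167 ,   0.        , 257.07896516],
       [  0.        , 379.3191167 , 191.35418053],
       [  0.        ,   0.        ,   1.        ]]), 'rvec': array([ 0.36398813,  2.50791627, -1.60944737]), 'tvec': array([0.4608873 , 0.0717871 , 1.55180159])}
top {'mtx': array([[457.00027116,   0.        , 249.50430489],
       [  0.        , 457.00027116, 193.29224885],
       [  0.        ,   0.        ,   1.        ]]), 'rvec': array([ 2.22157617, -1.5217418 ,  0.38898678]), 'tvec': array([-0.15413987,  0.47766698,  1.75638463])}
```

View pics/scene0.png

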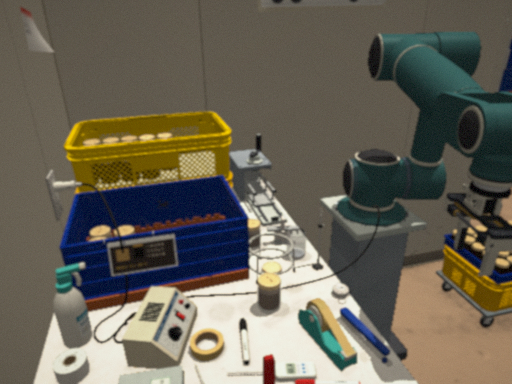

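View pics/top0.png

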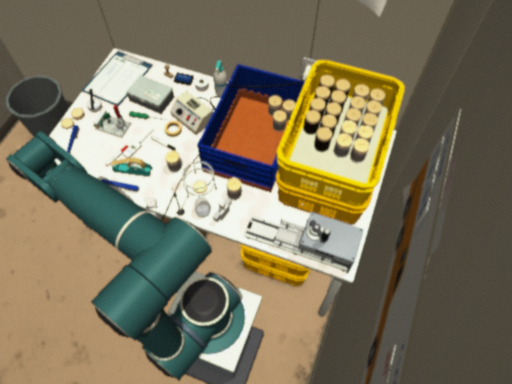

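```bash
python3 - <<'E'
import cv2
a=cv2.imread("pics/scene0.png");b=cv2.imread("pics/top0.png")
cv2.imwrite("pics/c1.png",cv2.resize(b[140:285,135:375],None,fx=3.33,fy=3.33,interpolation=cv2.INTER_CUBIC))
cv2.imwrite("pics/c2.png",cv2.resize(a[120:320,220:360],None,fx=3,fy=3,interpolation=cv2.INTER_CUBIC))
E
```

```text
(no output)
```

View pics/c1.png

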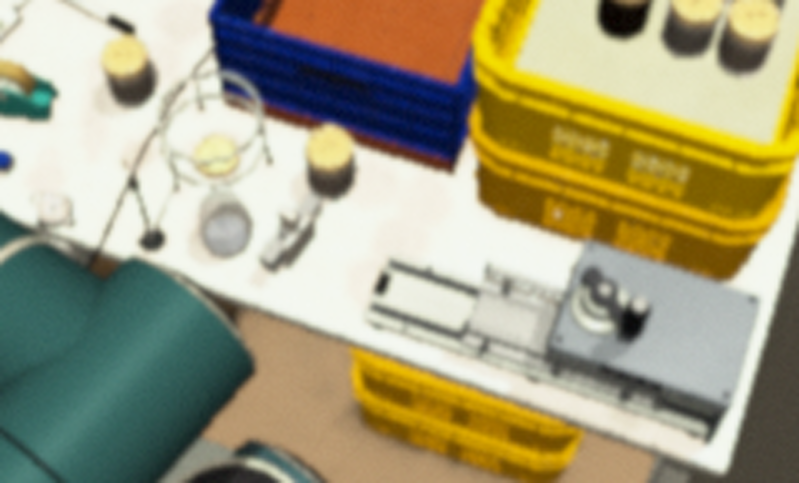

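View pics/c2.png

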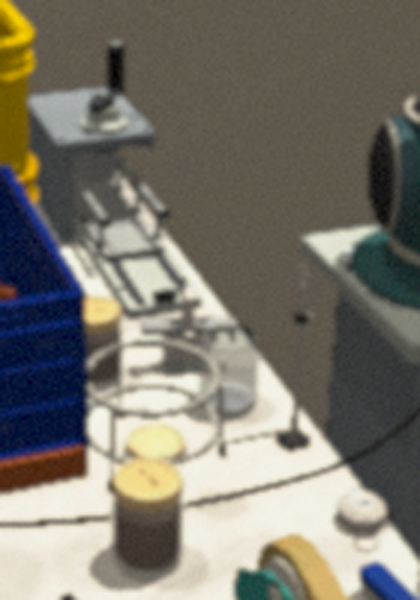

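```bash
cat > h.py <<'E'
import numpy as np, cv2
from plant import monitor, camera, camera_model, job, manip
def cam(n):
    m=camera_model(n); R=cv2.Rodrigues(np.array(m["rvec"],float))[0]; t=np.array(m["tvec"],float).ravel()
    return np.array(m["mtx"]),R,t,-R.T@t
def ray(n,u,v):
    K,R,t,c=cam(n); d=R.T@np.linalg.solve(K,[u,v,1.]); return c,d/np.linalg.norm(d)
def onz(n,u,v,z):
    c,d=ray(n,u,v); return c+d*(z-c[2])/d[2]
def tri(p,q):
    (c1,d1),(c2,d2)=ray("top",*p),ray("scene",*q)
    s=np.linalg.lstsq(np.c_[d1,-d2],c2-c1,rcond=None)[0]
    a,b=c1+s[0]*d1,c2+s[1]*d2; return (a+b)/2,np.linalg.norm(a-b)
def proj(n,P):
    K,R,t,c=cam(n); x=(R@np.asarray(P,float).T).T+t; x=x@K.T; return x[...,:2]/x[...,2:]
def crop(im,x0,x1,y0,y1,f,fn):
    cv2.imwrite(fn,cv2.resize(im[y0:y1,x0:x1],None,fx=f,fy=f,interpolation=cv2.INTER_CUBIC))
np.set_printoptions(precision=4,suppress=True)
E
python3 - <<'E'
from h import *
T=lambda u,v:(135+u/3.33-.5+.15,140+v/3.33-.35); S=lambda u,v:(220+u/3-.33,120+v/3-.33)
print("cams",cam("top")[3],cam("scene")[3])
for p in [(592,242),(757,295),(712,410),(552,365)]: print("roof",onz("top",*T(*p),.158)[:2])
for n,p in dict(A=(125,57),B=(330,147)).items(): print("cap",n,onz("top",*T(*p),.091)[:2])
print("spare",onz("top",*T(217,157),.01)[:2]); 
print("open foot?",onz("top",*T(226,238),.0)[:2],onz("top",*T(222,207),.087)[:2])
print("tally",onz("top",*T(55,208),.02)[:2])
for q in [(115,42),(115,92)]: 
  for p in [(632,297),(635,325),(640,300)]: print("sl",p,q,*tri(T(*p),S(*q)))
for n,p in dict(A=(148,482),B=(98,313)).items(): print("capS",n,onz("scene",*S(*p),.091)[:2])
# segment caps by hsv
for n in("top","scene"):
    im=cv2.imread(f"pics/{n}0.png"); h=cv2.cvtColor(im,cv2.COLOR_BGR2HSV)
    m=cv2.inRange(h,(12,60,120),(32,255,255)); k,l,st,c=cv2.connectedComponentsWithStats(m)
    for i in range(1,k):
        if 40<st[i,4]<600 : 
            P=onz(n,*c[i],.091)
            if -.3<P[1]<.7 and .15<P[0]<.7: print(n,st[i],c[i],P)
E
```

```text
cams [-0.3483 -0.3107  1.7661] [0.8148 1.2012 0.7203]
roof [ 0.4925 -0.2402]
roof [ 0.4956 -0.439 ]
roof [ 0.3405 -0.4276]
roof [ 0.3274 -0.2448]
cap A [0.5669 0.4193]
cap B [0.5369 0.1147]
spare [0.5113 0.27  ]
open foot? [0.4094 0.2123] [0.41   0.2089]
tally [0.3606 0.4319]
sl (632, 297) (115, 42) [ 0.3852 -0.3048  0.2694] 0.002199497539720937
sl (635, 325) (115, 42) [ 0.3706 -0.3211  0.2591] 0.01890410077708588
sl (640, 300) (115, 42) [ 0.3842 -0.3133  0.2676] 0.005224654487922322
sl (632, 297) (115, 92) [ 0.4016 -0.299   0.2052] 0.031568512133576546
sl (635, 325) (115, 92) [ 0.3867 -0.3161  0.1934] 0.010040871878734668
sl (640, 300) (115, 92) [ 0.4007 -0.3078  0.203 ] 0.03487270228037291
capS A [0.5698 0.4318]
capS B [0.5326 0.1313]
top [166 150  14  14 148] [172.1824 157.0473] [0.5656 0.4187 0.091 ]
top [110 157  35  10 178] [128.5393 160.8708] [0.4788 0.5883 0.091 ]
top [226 177  18  15 185] [233.6378 184.1405] [0.5352 0.1145 0.091 ]
top [194 187  13   6  47] [200.3617 189.8936] [0.4587 0.2348 0.091 ]
scene [224 170   9  18  85] [229.3176 177.8353] [ 0.521  -0.2849  0.091 ]
scene [248 219  13  11 117] [253.4872 223.4957] [0.528  0.1292 0.091 ]
scene [257 262  25  27 493] [269.712  275.3834] [0.5616 0.4124 0.091 ]
```

```bash
python3 - <<'E'
from h import *
crop(cv2.imread("pics/top0.png"),242,370,205,275,6.2,"pics/c3.png")
E
```

```text
(no output)
```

View pics/c3.png

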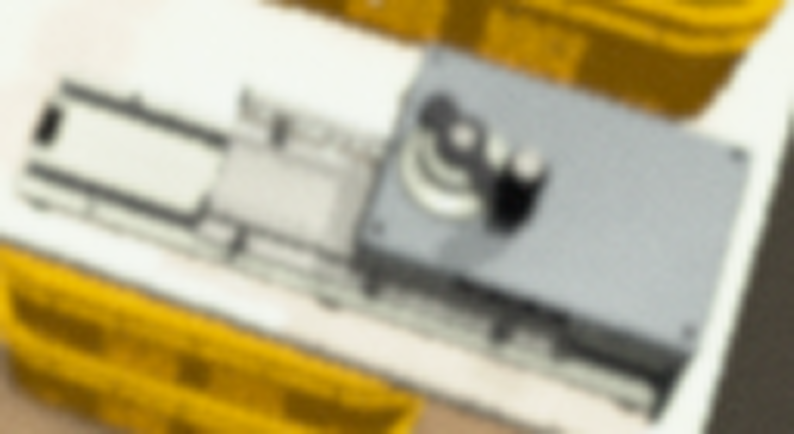

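```bash
cat >> h.py <<'E'
T6=lambda x,y:(242+(x+.5)/6.2-.5,205+(y+.5)/6.2-.5)
E
python3 - <<'E'
from h import *
P=[onz("top",*T6(*p),.158) for p in [(422,47),(750,150),(692,355),(357,248)]]
P=np.array(P); print(P); print([np.linalg.norm(P[i]-P[(i+1)%4]) for i in range(4)])
ye=(P[0]-P[1])+(P[3]-P[2]); yaw=np.arctan2(-ye[0],ye[1]); xe=(P[0]-P[3])+(P[1]-P[2]); print("yaw",yaw,np.arctan2(xe[1],xe[0]))
c=P.mean(0)[:2]; 
for w in (yaw,(yaw+np.arctan2(xe[1],xe[0]))/2):
    R=np.array([[np.cos(w),-np.sin(w)],[np.sin(w),np.cos(w)]]); o=c-R@[.007,-.1275]; print("origin",o,"axis",o+R@[0,-.062])
print("hub top .209:",onz("top",*T6(463,137),.209)[:2]); print("sleeve cap .268",onz("top",*T6(527,163),.268)[:2],"foot .202",onz("top",*T6(510,215),.202)[:2])
# gray mask roof
im=cv2.imread("pics/top0.png"); h=cv2.cvtColor(im,cv2.COLOR_BGR2HSV)
print(h[250,340],h[240,335],h[262,240], h[258,330])
E
```

```text
[[ 0.4893 -0.2298  0.158 ]
 [ 0.4942 -0.4417  0.158 ]
 [ 0.3504 -0.443   0.158 ]
 [ 0.3437 -0.2344  0.158 ]]
[np.float64(0.2118915190209932), np.float64(0.14385309631092952), np.float64(0.2087222910564113), np.float64(0.1456001921597365)]
yaw 0.02754472967908647 0.020626504321963494
origin [ 0.4089 -0.21  ] axis [ 0.4106 -0.272 ]
origin [ 0.4093 -0.2099] axis [ 0.4108 -0.2719]
hub top .209: [ 0.4135 -0.2739]
sleeve cap .268 [ 0.3822 -0.3147] foot .202 [ 0.378  -0.3151]
[ 79  10 197] [ 86   9 188] [ 17  99 152] [30 18 85]
```

step_arm(rows=[{"slide": [0, 0, -6], "turn": -0.1, "claw": 100}, {"slide": [0, 0, -12], "turn": -0.2, "claw": 100}, {"slide": [-4, -4, -18], "turn": -0.255, "claw": 100}, {"slide": [-8, -8, -20], "turn": -0.255, "claw": 100}, {"slide": [-12, -12, -20], "turn": -0.255, "claw": 100}, {"slide": [-16, -16, -20], "turn": -0.255, "claw": 100}, {"slide": [-20, -20, -20], "turn": -0.255, "claw": 100}, {"slide": [-24, -22, -20], "turn": -0.255, "claw": 100}], squeeze=30)

```text
time: 1.1
ee_pos: [0.3474, 0.3777, 0.3818]
tool_rot: [[-1.0, 0.0, 0.001], [0.0, 1.0, 0.001], [-0.001, 0.001, -1.0]]
force: [-0.1, 0.6, -0.3]
finger_gap: 0.0931
```

step_arm(rows=[{"slide": [-2, -5, 0]}, {"slide": [-4, -11, 0]}, {"slide": [-6, -17, 0]}, {"slide": [-6, -23, 0]}, {"slide": [-6, -29, 0]}, {"slide": [-6, -35, 0]}, {"slide": [-5, -41, 0]}, {"slide": [-4, -46, 0]}])

```text
invalid input at $.rows[0]: expected keys claw, slide, turn
```

step_arm(rows=[{"slide": [0.2, -5, 0]}, {"slide": [0.5, -11, 0]}, {"slide": [0.5, -17, 0]}, {"slide": [0.6, -23.3, 0]}, {"slide": [0.6, -23.3, 0]}, {"slide": [0.6, -23.3, 0]}, {"slide": [0.6, -23.3, 0]}])

```text
invalid input at $.rows[0]: expected keys claw, slide, turn
```

```bash
python3 - <<'E'
from h import *
a=camera("scene");b=camera("top");cv2.imwrite("pics/scene1.png",a);cv2.imwrite("pics/top1.png",b)
s=monitor.observe();print(s["time"],s["ee_pos"])
A=cv2.resize(b[110:250,20:260],None,fx=3.3,fy=3.3,interpolation=cv2.INTER_CUBIC)
cv2.imwrite("pics/c4.png",A)
E
```

```text
1.2 [0.3491 0.3773 0.3812]
```

View pics/c4.png

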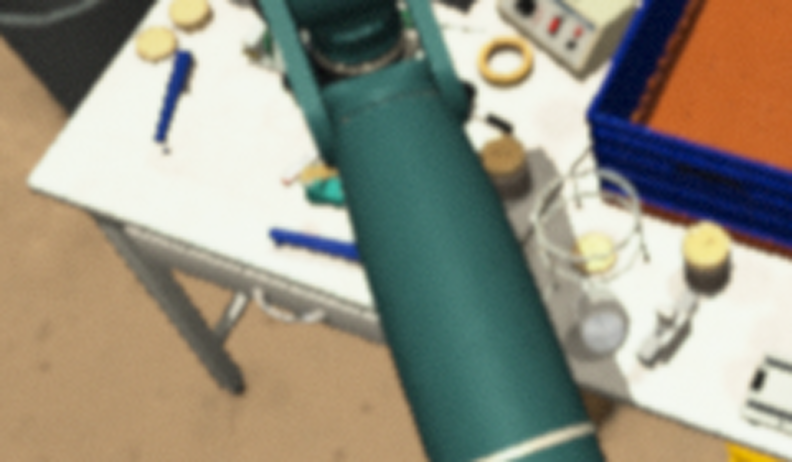

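step_arm(rows=[{"slide": [-2, -5, 0], "turn": 0, "claw": 100}, {"slide": [-4, -11, 0], "turn": 0, "claw": 100}, {"slide": [-6, -17, 0], "turn": 0, "claw": 100}, {"slide": [-6, -23, 0], "turn": 0, "claw": 100}, {"slide": [-6, -29, 0], "turn": 0, "claw": 100}, {"slide": [-6, -35, 0], "turn": 0, "claw": 100}, {"slide": [-5, -41, 0], "turn": 0, "claw": 100}, {"slide": [-4, -46, 0], "turn": 0, "claw": 100}])

```text
time: 2.2
ee_pos: [0.3864, -0.0817, 0.3811]
tool_rot: [[-1.0, -0.0, -0.0], [-0.0, 1.0, 0.0], [0.0, 0.0, -1.0]]
force: [0.9, 1.1, -0.4]
finger_gap: 0.093
```

step_arm(rows=[{"slide": [0.2, -5, 0], "turn": 0, "claw": 100}, {"slide": [0.5, -11, 0], "turn": 0, "claw": 100}, {"slide": [0.5, -17, 0], "turn": 0, "claw": 100}, {"slide": [0.6, -23.3, 0], "turn": 0, "claw": 100}, {"slide": [0.6, -23.3, 0], "turn": 0, "claw": 100}, {"slide": [0.6, -23.3, 0], "turn": 0, "claw": 100}, {"slide": [0.6, -23.3, 0], "turn": 0, "claw": 100}])

```text
time: 3.08
ee_pos: [0.3814, -0.312, 0.3817]
tool_rot: [[-1.0, -0.002, 0.001], [-0.002, 1.0, -0.0], [-0.001, -0.0, -1.0]]
force: [-0.5, 0.2, 1.4]
finger_gap: 0.0933
```

```bash
python3 - <<'E'
from h import *
a=camera("scene");b=camera("top");cv2.imwrite("pics/scene1.png",a);cv2.imwrite("pics/top1.png",b)
s=monitor.observe();print(s["time"],s["ee_pos"],s["joint_positions"])
# caps: threshold + ellipse of cap top; backstop region crop
h=cv2.cvtColor(b,cv2.COLOR_BGR2HSV)
m=cv2.inRange(h,(15,50,170),(35,255,255)); k,l,st,c=cv2.connectedComponentsWithStats(m)
for i in range(1,k):
    if 30<st[i,4]<600:
        P=onz("top",*c[i],.091)
        if -.2<P[1]<.9 and .15<P[0]<.62: print(st[i],c[i],P)
A=cv2.resize(b[175:245,190:300],(770,490),interpolation=cv2.INTER_CUBIC)
B=cv2.resize(b[140:175,155:190],(0,0),fx=7,fy=7,interpolation=cv2.INTER_CUBIC)
A[:245,525:]=B; cv2.imwrite("pics/c5.png",A)
E
```

```text
3.175 [ 0.3814 -0.3121  0.3817] [-0.7376 -0.2596  1.4749  0.0001  1.9253 -2.3102]
[165 150  15  13 139] [171.7626 156.5036] [0.5675 0.4217 0.091 ]
[110 157  34   8 149] [126.7852 160.3826] [0.4783 0.5967 0.091 ]
[224 177  19  14 163] [233.2699 183.6319] [0.5369 0.1169 0.091 ]
[193 181  14  13 130] [199.5846 186.6846] [0.4718 0.2443 0.091 ]
[ 75 194  14  13  82] [ 82.3049 199.8293] [0.2379 0.675  0.091 ]
[ 89 201  11  21 103] [ 94.4854 210.3689] [0.2132 0.602  0.091 ]
```

View pics/c5.png

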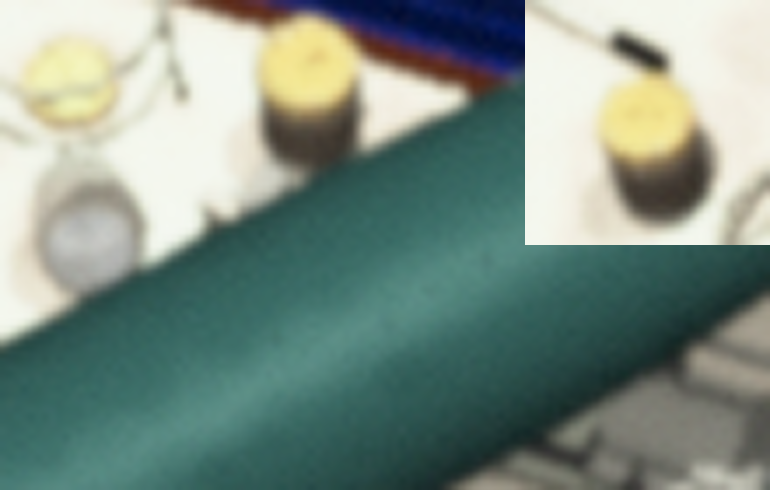

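step_arm(rows=[{"slide": [0, -0.3, 5], "turn": 0, "claw": 65}, {"slide": [0, -0.3, 10], "turn": 0, "claw": 65}, {"slide": [0, -0.3, 14], "turn": 0, "claw": 65}, {"slide": [0, -0.3, 16.2], "turn": 0, "claw": 65}, {"slide": [0, -0.3, 16.2], "turn": 0, "claw": 0}, {"slide": [0, -0.3, 16.2], "turn": 0, "claw": 0}, {"slide": [0, -0.3, 16.2], "turn": 0, "claw": 0}, {"slide": [0, -0.3, 16.2], "turn": 0, "claw": 0}], squeeze=25)

```text
time: 4.18
ee_pos: [0.3813, -0.3164, 0.22]
tool_rot: [[-1.0, -0.0, 0.001], [-0.0, 1.0, -0.001], [-0.001, -0.001, -1.0]]
force: [-0.4, 1.2, 2.2]
finger_gap: 0.0251
```

```bash
cat >> h.py <<'E'
import json
def crank(phis,p0,claw=0,ax=(.4108,-.272),r=.052):
    out=[]
    for f in phis:
        d=np.array(ax)+r*np.array([np.sin(f),-np.cos(f)])-p0
        out.append({"slide":[round(-100*d[0],1),round(100*d[1],1),0],"turn":0,"claw":claw})
    print(json.dumps(out)); return np.array(p0)+[-out[-1]["slide"][0]/100,out[-1]["slide"][1]/100]
E
python3 - <<'E'
from h import *
p=np.array([.3814,-.3151]); f=-.599
for st in (.3,.45,.45,.45): p=crank(f+st*np.arange(1,9),p); f+=8*st; print(f,p)
E
```

```text
[{"slide": [-1.4, -0.7, 0], "turn": 0, "claw": 0}, {"slide": [-2.9, -0.9, 0], "turn": 0, "claw": 0}, {"slide": [-4.5, -0.7, 0], "turn": 0, "claw": 0}, {"slide": [-5.9, 0.0, 0], "turn": 0, "claw": 0}, {"slide": [-7.0, 1.1, 0], "turn": 0, "claw": 0}, {"slide": [-7.8, 2.4, 0], "turn": 0, "claw": 0}, {"slide": [-8.1, 3.9, 0], "turn": 0, "claw": 0}, {"slide": [-8.0, 5.5, 0], "turn": 0, "claw": 0}]
1.801 [ 0.4614 -0.2601]
[{"slide": [1.0, 2.1, 0], "turn": 0, "claw": 0}, {"slide": [2.8, 3.5, 0], "turn": 0, "claw": 0}, {"slide": [5.1, 4.0, 0], "turn": 0, "claw": 0}, {"slide": [7.4, 3.5, 0], "turn": 0, "claw": 0}, {"slide": [9.2, 2.0, 0], "turn": 0, "claw": 0}, {"slide": [10.1, -0.1, 0], "turn": 0, "claw": 0}, {"slide": [10.1, -2.4, 0], "turn": 0, "claw": 0}, {"slide": [9.1, -4.5, 0], "turn": 0, "claw": 0}]
5.401 [ 0.3704 -0.3051]
[{"slide": [-1.9, -1.4, 0], "turn": 0, "claw": 0}, {"slide": [-4.1, -1.9, 0], "turn": 0, "claw": 0}, {"slide": [-6.4, -1.3, 0], "turn": 0, "claw": 0}, {"slide": [-8.2, 0.2, 0], "turn": 0, "claw": 0}, {"slide": [-9.1, 2.3, 0], "turn": 0, "claw": 0}, {"slide": [-9.1, 4.6, 0], "turn": 0, "claw": 0}, {"slide": [-8.0, 6.6, 0], "turn": 0, "claw": 0}, {"slide": [-6.2, 8.1, 0], "turn": 0, "claw": 0}]
9.001 [ 0.4324 -0.2241]
[{"slide": [2.3, 0.4, 0], "turn": 0, "claw": 0}, {"slide": [4.5, -0.2, 0], "turn": 0, "claw": 0}, {"slide": [6.3, -1.7, 0], "turn": 0, "claw": 0}, {"slide": [7.3, -3.8, 0], "turn": 0, "claw": 0}, {"slide": [7.2, -6.1, 0], "turn": 0, "claw": 0}, {"slide": [6.1, -8.2, 0], "turn": 0, "claw": 0}, {"slide": [4.3, -9.5, 0], "turn": 0, "claw": 0}, {"slide": [2.0, -10.0, 0], "turn": 0, "claw": 0}]
12.600999999999999 [ 0.4124 -0.3241]
```

step_arm(rows=[{"slide": [-1.4, -0.7, 0], "turn": 0, "claw": 0}, {"slide": [-2.9, -0.9, 0], "turn": 0, "claw": 0}, {"slide": [-4.5, -0.7, 0], "turn": 0, "claw": 0}, {"slide": [-5.9, 0.0, 0], "turn": 0, "claw": 0}, {"slide": [-7.0, 1.1, 0], "turn": 0, "claw": 0}, {"slide": [-7.8, 2.4, 0], "turn": 0, "claw": 0}, {"slide": [-8.1, 3.9, 0], "turn": 0, "claw": 0}, {"slide": [-8.0, 5.5, 0], "turn": 0, "claw": 0}])

```text
time: 5.18
ee_pos: [0.4629, -0.261, 0.2201]
tool_rot: [[-1.0, -0.001, 0.004], [-0.001, 1.0, -0.001], [-0.004, -0.001, -1.0]]
force: [4.3, -0.6, 2.4]
finger_gap: 0.0244
```

step_arm(rows=[{"slide": [1.0, 2.1, 0], "turn": 0, "claw": 0}, {"slide": [2.8, 3.5, 0], "turn": 0, "claw": 0}, {"slide": [5.1, 4.0, 0], "turn": 0, "claw": 0}, {"slide": [7.4, 3.5, 0], "turn": 0, "claw": 0}, {"slide": [9.2, 2.0, 0], "turn": 0, "claw": 0}, {"slide": [10.1, -0.1, 0], "turn": 0, "claw": 0}, {"slide": [10.1, -2.4, 0], "turn": 0, "claw": 0}, {"slide": [9.1, -4.5, 0], "turn": 0, "claw": 0}])

```text
time: 6.18
ee_pos: [0.3703, -0.3067, 0.2201]
tool_rot: [[-1.0, 0.0, 0.001], [0.0, 1.0, 0.0], [-0.001, 0.0, -1.0]]
force: [8.2, 9.5, 3.0]
finger_gap: 0.0243
```

step_arm(rows=[{"slide": [-1.9, -1.4, 0], "turn": 0, "claw": 0}, {"slide": [-4.1, -1.9, 0], "turn": 0, "claw": 0}, {"slide": [-6.4, -1.3, 0], "turn": 0, "claw": 0}, {"slide": [-8.2, 0.2, 0], "turn": 0, "claw": 0}, {"slide": [-9.1, 2.3, 0], "turn": 0, "claw": 0}, {"slide": [-9.1, 4.6, 0], "turn": 0, "claw": 0}, {"slide": [-8.0, 6.6, 0], "turn": 0, "claw": 0}, {"slide": [-6.2, 8.1, 0], "turn": 0, "claw": 0}])

```text
time: 7.18
ee_pos: [0.4316, -0.2255, 0.2196]
tool_rot: [[-1.0, 0.0, -0.0], [0.0, 1.0, -0.003], [0.0, -0.003, -1.0]]
force: [-7.2, -25.7, 1.7]
finger_gap: 0.0246
```

step_arm(rows=[{"slide": [2.3, 0.4, 0], "turn": 0, "claw": 0}, {"slide": [4.5, -0.2, 0], "turn": 0, "claw": 0}, {"slide": [6.3, -1.7, 0], "turn": 0, "claw": 0}, {"slide": [7.3, -3.8, 0], "turn": 0, "claw": 0}, {"slide": [7.2, -6.1, 0], "turn": 0, "claw": 0}, {"slide": [6.1, -8.2, 0], "turn": 0, "claw": 0}, {"slide": [4.3, -9.5, 0], "turn": 0, "claw": 0}, {"slide": [2.0, -10.0, 0], "turn": 0, "claw": 0}])

```text
time: 8.18
ee_pos: [0.412, -0.3271, 0.2199]
tool_rot: [[-1.0, 0.002, -0.001], [0.002, 1.0, -0.003], [0.001, -0.003, -1.0]]
force: [-2.8, 0.6, 4.5]
finger_gap: 0.0249
```

```bash
python3 - <<'E'
from h import *
s=monitor.observe();print(s["time"],s["ee_pos"],s["force"],s["finger_gap"])
b=camera("top");cv2.imwrite("pics/top2.png",b);a=camera("scene");cv2.imwrite("pics/scene2.png",a)
A=cv2.resize(b[180:280,220:370],(750,500),interpolation=cv2.INTER_CUBIC); cv2.imwrite("pics/c6.png",A)
E
```

```text
8.175 [ 0.412  -0.3271  0.2199] [-2.7839  0.6017  4.5109] 0.024887815389323185
```

View pics/c6.png

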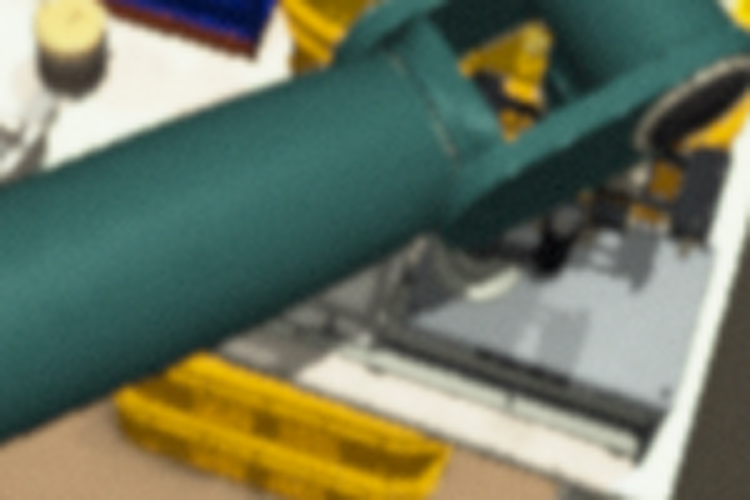

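step_arm(rows=[{"slide": [-0.3, -0.2, 0], "turn": 0, "claw": 0}, {"slide": [-0.5, -0.2, 0], "turn": 0, "claw": 0}, {"slide": [-0.5, -0.2, 0], "turn": 0, "claw": 0}, {"slide": [-0.5, -0.2, 0], "turn": 0, "claw": 0}])

```text
time: 8.78
ee_pos: [0.4144, -0.3273, 0.2196]
tool_rot: [[-1.0, 0.001, -0.006], [0.001, 1.0, 0.0], [0.006, 0.0, -1.0]]
force: [-25.3, 2.6, 8.6]
finger_gap: 0.0244
```

step_arm(rows=[{"slide": [0.5, 0.2, 0], "turn": 0, "claw": 65}, {"slide": [0.5, 0.2, 0], "turn": 0, "claw": 65}, {"slide": [0.5, 0.2, 0], "turn": 0, "claw": 65}, {"slide": [0.5, 0.2, -5], "turn": 0, "claw": 65}, {"slide": [0.5, 0.2, -10], "turn": 0, "claw": 65}, {"slide": [0.5, 1, -15], "turn": 0, "claw": 65}, {"slide": [0.5, 6, -17], "turn": 0, "claw": 65}, {"slide": [0.5, 12, -17], "turn": 0, "claw": 100}])

```text
time: 9.78
ee_pos: [0.4123, -0.2065, 0.3907]
tool_rot: [[-1.0, 0.001, 0.002], [0.001, 1.0, -0.001], [-0.002, -0.001, -1.0]]
force: [0.6, 0.7, -0.4]
finger_gap: 0.0662
```

step_arm(rows=[{"slide": [0, 6, 0], "turn": 0, "claw": 100}, {"slide": [0, 12, 0], "turn": 0, "claw": 100}, {"slide": [0, 18, 0], "turn": 0, "claw": 100}, {"slide": [0, 24, 0], "turn": 0, "claw": 100}, {"slide": [0, 30, 0], "turn": 0, "claw": 100}, {"slide": [0, 36, 0], "turn": 0, "claw": 100}, {"slide": [1, 42, 0], "turn": 0, "claw": 100}, {"slide": [2, 47, 0], "turn": 0, "claw": 100}])

```text
time: 10.78
ee_pos: [0.3912, 0.2652, 0.3892]
tool_rot: [[-1.0, -0.001, -0.0], [-0.001, 1.0, 0.0], [0.0, 0.0, -1.0]]
force: [0.5, -0.6, -0.7]
finger_gap: 0.0929
```

step_arm(rows=[{"slide": [2, 5, 0], "turn": 0, "claw": 100}, {"slide": [4, 10, 0], "turn": 0, "claw": 100}, {"slide": [4, 10, 0], "turn": 0, "claw": 100}, {"slide": [4, 10, 0], "turn": 0, "claw": 100}])

```text
time: 11.28
ee_pos: [0.352, 0.3628, 0.3892]
tool_rot: [[-1.0, -0.001, -0.0], [-0.001, 1.0, -0.0], [0.0, -0.0, -1.0]]
force: [0.3, 0.2, -0.7]
finger_gap: 0.0927
```

```bash
python3 - <<'E'
from h import *
s=monitor.observe();print(s["time"],s["ee_pos"],s["force"],s["finger_gap"],s["joint_positions"])
b=camera("top");cv2.imwrite("pics/top3.png",b);a=camera("scene");cv2.imwrite("pics/scene3.png",a)
A=cv2.resize(b[185:275,215:375],(800,450),interpolation=cv2.INTER_CUBIC); cv2.imwrite("pics/c7.png",A)
A=cv2.resize(a[130:270,220:340],(514,600),interpolation=cv2.INTER_CUBIC); cv2.imwrite("pics/c8.png",A)
E
```

```text
11.275 [0.352  0.3628 0.3892] [ 0.3048  0.194  -0.7317] 0.09269524320745798 [ 0.7501 -0.2282  1.437  -0.0002  1.933  -0.8216]
```

View pics/c7.png

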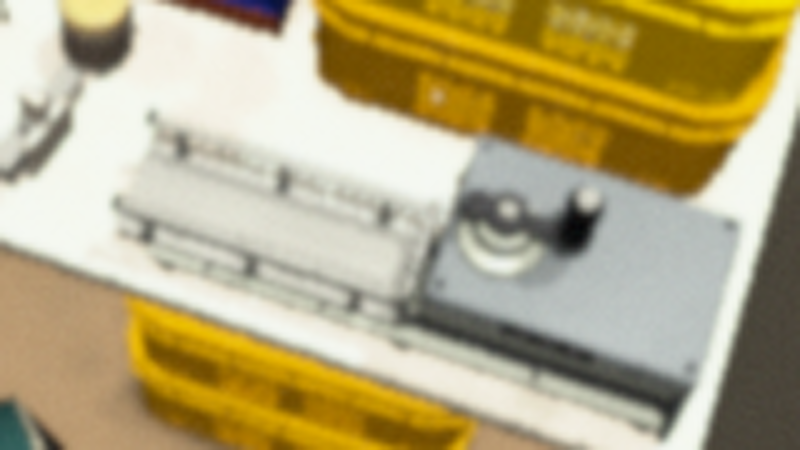

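View pics/c8.png

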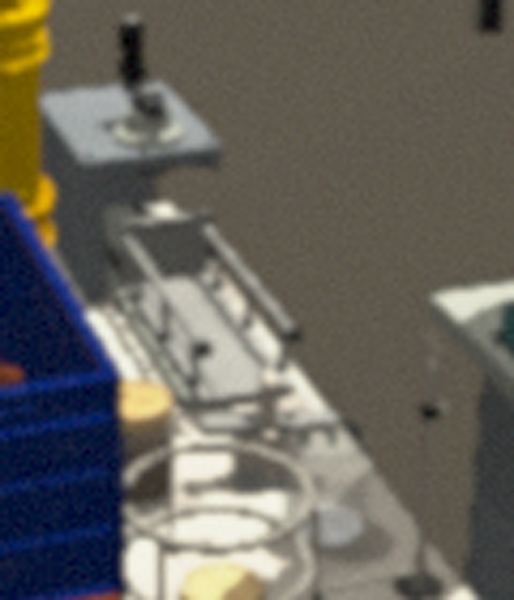

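```bash
cat >> h.py <<'E'
T5=lambda x,y:(215+(x+.5)/5-.5,185+(y+.5)/5-.5)
S4=lambda x,y:(220+(x+.5)/4.283-.5,130+(y+.5)/4.286-.5)
E
python3 - <<'E'
from h import *
for n,p,z in [("rearcollar",(152,118),.077),("frontcollar",(118,202),.077),("ep rear top",(440,207),.095),("ep front top",(405,308),.095),("roofBL",(480,138),.158),("roofFL",(420,297),.158),("hub",(507,205),.209),("slcap",(585,195),.268)]:
    print(n,onz("top",*T5(*p),z)[:2])
for n,p,z in [("rearcollar S",(203,348),.077),("frontcollar S",(290,328),.077),("ep front S",(212,217),.095),("ep rear S",(108,210),.095),("slcap",(131,17),.268)]:
    print(n,onz("scene",*S4(*p),z)[:2])
print(tri(T5(152,118),S4(203,348)),tri(T5(118,202),S4(290,328)))
E
```

```text
rearcollar [0.4524 0.0302]
frontcollar [0.3708 0.0278]
ep rear top [ 0.4524 -0.2191]
ep front top [ 0.3593 -0.2205]
roofBL [ 0.4904 -0.2334]
roofFL [ 0.3452 -0.2317]
hub [ 0.4174 -0.2717]
slcap [ 0.4163 -0.3234]
rearcollar S [0.4495 0.0301]
frontcollar S [0.366  0.0171]
ep front S [ 0.3687 -0.1982]
ep rear S [ 0.4616 -0.2467]
slcap [ 0.4146 -0.3194]
(array([0.4508, 0.0305, 0.0779]), np.float64(0.002379505664657515)) (array([0.3692, 0.0267, 0.082 ]), np.float64(0.0009519030222720335))
```

```bash
python3 - <<'E'
from h import *
ims=[cv2.imread(f"pics/top{i}.png").astype(float) for i in (0,3)]
sat=np.mean([cv2.cvtColor(i.astype(np.uint8),cv2.COLOR_BGR2HSV).astype(float) for i in ims],0)
im=np.mean(ims,0)
def edge(ch,p,q,half=5):
    # sample profiles normal to segment p-q, subpixel max gradient
    p,q=np.array(p),np.array(q); t=(q-p)/np.linalg.norm(q-p); n=np.array([-t[1],t[0]]); s=np.arange(-half,half+.01,.25); out=[]
    g0=cv2.GaussianBlur(ch.astype(np.float32),(0,0),.8)
    for a in np.linspace(.12,.88,40):
        c=p+a*(q-p); pts=(c+s[:,None]*n).astype(np.float32)
        v=cv2.remap(g0,pts[:,0],pts[:,1],cv2.INTER_CUBIC).ravel(); g=np.abs(np.gradient(v)); w=g**3
        out.append(c+n*(s*w).sum()/w.sum())
    return np.array(out)
def fit(pts,z):
    P=np.array([onz("top",*p,z)[:2] for p in pts]); vx,vy,x0,y0=cv2.fitLine(P.astype(np.float32),cv2.DIST_HUBER,0,.001,.001).ravel()
    r=np.abs((P-[x0,y0])@[-vy,vx]); return np.array([vx,vy]),np.array([x0,y0]),np.median(r)
BL,BR,FR,FL=T6(422,47),T6(750,150),T6(692,355),T6(357,248)
V=im.mean(2); Sa=sat[...,1]
for nm,ch,a,b in [("front V",V,FL,FR),("back S",Sa,BL,BR),("back V",V,BL,BR),("left V",V,FL,BL),("right V",V,FR,BR)]:
    d,o,r=fit(edge(ch,a,b,3),.158); ang=np.arctan2(d[1],d[0]); 
    al=(ang+np.pi/4)%np.pi-np.pi/4; yaw=al-np.pi/2 if al>np.pi/4 else al
    print(nm,"yaw",yaw,"o",o,"resid",r)
E
```

```text
front V yaw 0.013558269 o [ 0.3504 -0.3269] resid 0.00017590568678622952
back S yaw 0.028172612 o [ 0.4983 -0.3407] resid 0.0004908256740774764
back V yaw 0.02595079 o [ 0.4961 -0.3408] resid 0.000450408754397415
left V yaw -0.001502037 o [ 0.4154 -0.2302] resid 0.000718192783265849
right V yaw 0.0103260875 o [ 0.4231 -0.446 ] resid 0.00013981557767681353
```

```bash
python3 - <<'E'
from h import *
T=lambda u,v:(135+u/3.33-.35,140+v/3.33-.35)
for z in(.1,.15): print(z,"ring L,R,bot",[onz("top",*T(*p),z)[:2] for p in [(160,130),(268,125),(212,180)]])
print("ring height", tri(T(160,130),(220+222/3,120+380/3)))
for p in [(172,108),(184,95),(195,133)]: print("dev",onz("top",*p,0.)[:2],onz("top",*p,.1)[:2])
for p in [(172,157)]: print(onz("top",171.8,156.6,.091))
a=cv2.imread("pics/scene3.png");h=cv2.cvtColor(a,cv2.COLOR_BGR2HSV)
E
```

```text
0.1 ring L,R,bot [array([0.4773, 0.3245]), array([0.5338, 0.1988]), array([0.4346, 0.2324])]
0.15 ring L,R,bot [array([0.4525, 0.3055]), array([0.5073, 0.1835]), array([0.4111, 0.2161])]
ring height (array([0.4656, 0.3234, 0.1105]), np.float64(0.013753249095863364))
dev [0.8768 0.5867] [0.8075 0.5359]
dev [0.9739 0.567 ] [0.899  0.5173]
dev [0.7786 0.4169] [0.7148 0.3757]
[0.5671 0.4213 0.091 ]
```

step_arm(rows=[{"slide": [-3, 1, 0], "turn": 0.18, "claw": 100}, {"slide": [-6, 2, 0], "turn": 0.36, "claw": 100}, {"slide": [-9, 3, 0], "turn": 0.54, "claw": 100}, {"slide": [-12, 4, 0], "turn": 0.72, "claw": 100}, {"slide": [-15, 5, 0], "turn": 0.9, "claw": 100}, {"slide": [-18, 5.6, 0], "turn": 1.08, "claw": 100}, {"slide": [-20, 5.6, 0], "turn": 1.26, "claw": 100}, {"slide": [-21.5, 5.6, 0], "turn": 1.44, "claw": 100}])

```text
time: 12.38
ee_pos: [0.5686, 0.4174, 0.3891]
tool_rot: [[-0.123, 0.992, -0.0], [0.992, 0.123, -0.0], [-0.0, -0.0, -1.0]]
force: [-0.6, -0.3, 0.4]
finger_gap: 0.0933
```

step_arm(rows=[{"slide": [0, 0, 5], "turn": 0.118, "claw": 100}, {"slide": [0, 0, 10], "turn": 0.118, "claw": 100}, {"slide": [0, 0, 16], "turn": 0.118, "claw": 100}, {"slide": [0, 0, 22], "turn": 0.118, "claw": 100}, {"slide": [0, 0, 24], "turn": 0.118, "claw": 100}, {"slide": [0, 0, 24], "turn": 0.118, "claw": 100}])

```text
time: 13.12
ee_pos: [0.5674, 0.4182, 0.1497]
tool_rot: [[-0.012, 1.0, -0.0], [1.0, 0.012, -0.0], [-0.0, -0.0, -1.0]]
force: [0.7, 0.1, 0.5]
finger_gap: 0.0931
```

step_arm(rows=[{"slide": [0, 0, 4], "turn": 0, "claw": 100}, {"slide": [0, 0, 8], "turn": 0, "claw": 100}, {"slide": [0, 0, 9.2], "turn": 0, "claw": 100}, {"slide": [0, 0, 9.2], "turn": 0, "claw": 30}, {"slide": [0, 0, 9.2], "turn": 0, "claw": 30}, {"slide": [0, 0, 9.2], "turn": 0, "claw": 30}, {"slide": [0, 0, 9.2], "turn": 0, "claw": 30}], squeeze=40)

```text
time: 14.0
ee_pos: [0.5672, 0.419, 0.0581]
tool_rot: [[-0.013, 1.0, 0.001], [1.0, 0.013, 0.001], [0.001, 0.001, -1.0]]
force: [1.3, 0.2, -0.2]
finger_gap: 0.0577
```

step_arm(rows=[{"slide": [0, 0, 0], "turn": 0, "claw": 30}, {"slide": [0, 0, 0], "turn": 0, "claw": 30}])

```text
time: 14.25
ee_pos: [0.5669, 0.4189, 0.0573]
tool_rot: [[-0.013, 1.0, -0.0], [1.0, 0.013, -0.0], [-0.0, -0.0, -1.0]]
force: [-0.6, 0.8, 0.5]
finger_gap: 0.0375
```

```bash
python3 - <<'E'
from h import *
b=camera("top");cv2.imwrite("pics/top4.png",b);a=camera("scene");cv2.imwrite("pics/scene4.png",a)
A=cv2.resize(a[200:320,215:335],(560,560),interpolation=cv2.INTER_CUBIC); cv2.imwrite("pics/c9.png",A)
E
```

```text
(no output)
```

View pics/c9.png

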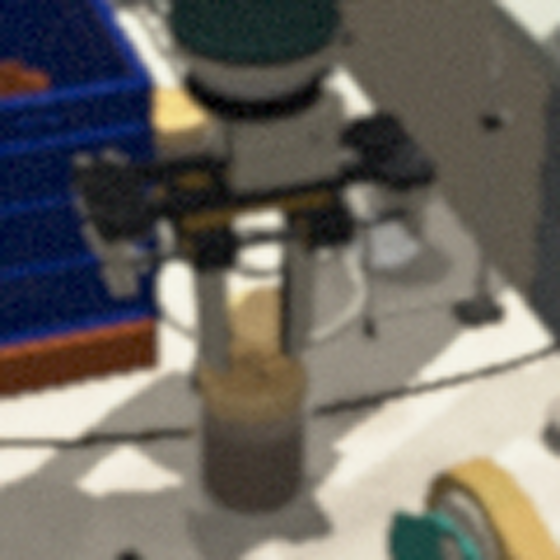

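```bash
python3 - <<'E'
from h import *
S9=lambda x,y:(215+(x+.5)/4.667-.5,200+(y+.5)/4.667-.5)
S2=lambda x,y:(220+(x+.5)/3-.5,120+(y+.5)/3-.5)
c=cam("scene")[3][:2]
def foot(px):
    P=onz("scene",*px,0.)[:2]; return P+.033*(P-c)/np.linalg.norm(P-c)
print("now cap",onz("scene",*S9(253,380),.091)[:2],"foot",foot(S9(253,512)))
print("before cap",onz("scene",*S2(148,482),.091)[:2],"foot",foot(S2(148,567)))
ct=cam("top")[3][:2]
def footT(px):
    P=onz("top",*px,0.)[:2]; return P+.033*(P-ct)/np.linalg.norm(P-ct)
T7=lambda x,y:(155+(x-525+.5)/7-.5,140+(y+.5)/7-.5); U7=lambda x,y:(190+(x+.5)/7-.5,175+(y+.5)/7-.5)
print("A top foot",footT(T7(665,222)),"B top foot",footT(U7(312,170)))
a=cv2.imread("pics/scene0.png");h=cv2.cvtColor(a,cv2.COLOR_BGR2HSV)
print(a[262:300:3,269])
E
```

```text
now cap [0.5712 0.4344] foot [0.5626 0.4074]
before cap [0.5698 0.4318] foot [0.5614 0.4052]
A top foot [0.5748 0.4348] B top foot [0.5443 0.1216]
[[182 231 238]
 [171 235 242]
 [175 238 243]
 [173 233 240]
 [137 209 236]
 [132 211 237]
 [132 203 233]
 [141 222 243]
 [125 185 207]
 [ 68  92 110]
 [ 70  80  90]
 [ 56  64  71]
 [ 51  56  65]]
```

```bash
python3 - <<'E'
from h import *
s=monitor.observe(); print(s["ee_pos"],s["finger_gap"])
inv=lambda p:((np.array(p)-[215,200]+.5)*4.667-.5)
for x in(.567-.019,.567+.019):
  for z in(.0573,.0573+.038,.1223): print(x,z,inv(proj("scene",[x,.419,z])))
print("jar at .42:",[inv(proj("scene",[.567,.42,z])) for z in(0,.091)], "at .46",[inv(proj("scene",[.567,.46,z])) for z in(0,.091)])
b=cv2.imread("pics/top4.png"); A=cv2.resize(b[130:210,130:250],(780,520),interpolation=cv2.INTER_CUBIC); cv2.imwrite("pics/c10.png",A)
E
```

```text
[0.5669 0.4188 0.0572] 0.030326320556279134
0.5479999999999999 0.0573 [283.027  403.5438]
0.5479999999999999 0.0953 [283.4823 350.058 ]
0.5479999999999999 0.1223 [283.8145 311.0214]
0.586 0.0573 [220.2693 415.9961]
0.586 0.0953 [219.733  362.2097]
0.586 0.1223 [219.3415 322.9439]
jar at .42: [array([252.3561, 488.6527]), array([252.2914, 363.3086])] at .46 [array([273.5856, 534.8503]), array([274.3496, 406.8048])]
```

View pics/c10.png

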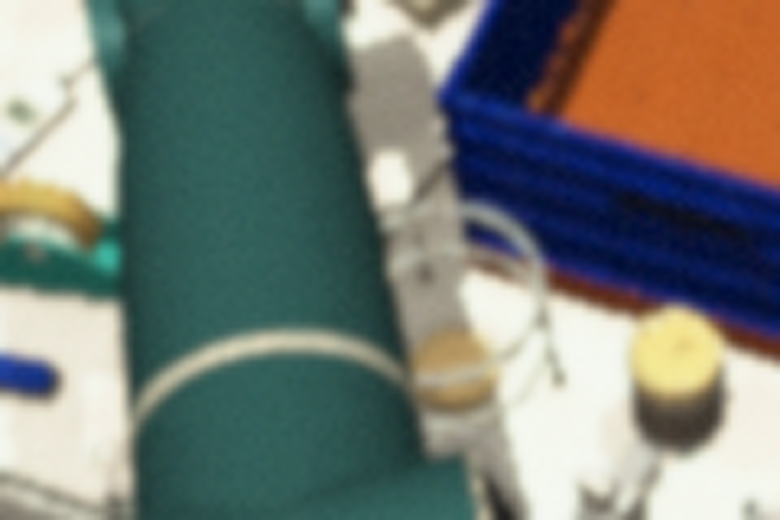

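```bash
python3 - <<'E'
from h import *
a5=camera("scene");cv2.imwrite("pics/scene5.png",a5)
s=monitor.observe(); print(s["time"],s["ee_pos"],s["finger_gap"],s["force"])
a0=cv2.imread("pics/scene0.png")
up=lambda a:cv2.resize(a,None,fx=4,fy=4,interpolation=cv2.INTER_CUBIC)
U0=up(a0); tpl=U0[1130:1250,1020:1130]  # cap front edge + jar side
for n in (3,4,5):
    U=up(cv2.imread(f"pics/scene{n}.png")); r=cv2.matchTemplate(U[1050:1350,940:1210],tpl,cv2.TM_CCOEFF_NORMED); _,v,_,l=cv2.minMaxLoc(r); print(n,v,(l[0]+940-1020)/4,(l[1]+1050-1130)/4)
for n in (0,3,5):
    g=up(cv2.imread(f"pics/scene{n}.png")).astype(int); print(n,[int(x) for x in g[1000:1280:8,269*4].mean(1)])
E
```

```text
14.4 [0.5669 0.4189 0.0572] 0.028550886733617498 [-0.4129  0.0903 -0.5063]
3 0.8707190752029419 0.25 0.25
4 0.8644771575927734 0.25 0.25
5 0.8636770844459534 0.25 0.25
0 [206, 239, 237, 214, 132, 203, 218, 214, 216, 217, 218, 205, 192, 199, 191, 192, 199, 204, 187, 104, 89, 79, 74, 57, 58, 58, 54, 54, 54, 58, 75, 103, 122, 217, 233]
3 [207, 238, 237, 214, 130, 203, 218, 214, 217, 218, 214, 156, 120, 117, 110, 114, 119, 152, 185, 102, 86, 78, 72, 62, 56, 55, 53, 56, 53, 56, 78, 103, 108, 132, 164]
5 [91, 93, 218, 214, 133, 202, 189, 136, 136, 136, 141, 138, 116, 89, 84, 86, 89, 91, 102, 93, 87, 79, 69, 60, 56, 56, 55, 57, 57, 52, 78, 105, 107, 118, 168]
```

```bash
python3 - <<'E'
from h import *
a=cv2.imread("pics/scene5.png"); cv2.imwrite("pics/c11.png",cv2.resize(a[225:325,235:315],(640,800)[:2] if 0 else (480,600),interpolation=cv2.INTER_LANCZOS4))
E
```

```text
(no output)
```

View pics/c11.png

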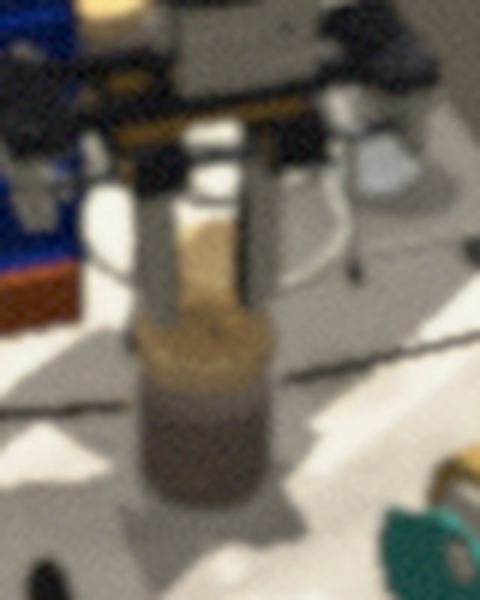

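step_arm(rows=[{"slide": [0, 0, 0.2], "turn": 0, "claw": 30}, {"slide": [0, 0, 0.4], "turn": 0, "claw": 30}, {"slide": [0, 0, 0.4], "turn": 0, "claw": 30}])

```text
time: 14.78
ee_pos: [0.5671, 0.4189, 0.0535]
tool_rot: [[-0.013, 1.0, 0.0], [1.0, 0.013, 0.0], [0.0, 0.0, -1.0]]
force: [-1.0, 0.0, 2.8]
finger_gap: 0.0278
```

```bash
python3 - <<'E'
from h import *
for n,P in(("scene3",(.352,.3628,.3892)),("scene1",(.3814,-.3121,.3817))):
    for dz in (0,.035,.06,.084):
        print(n,dz,[proj("scene",np.array(P)+[0,dy,dz]).round(1) for dy in(-.055,0,.055)])
a=cv2.imread("pics/scene3.png"); cv2.imwrite("pics/c12.png",cv2.resize(a[120:260,300:480],(771,600),interpolation=cv2.INTER_CUBIC))
E
```

```text
scene3 0 [array([331.4, 149.4]), array([340.9, 155.8]), array([351.3, 162.9])]
scene3 0.035 [array([332.3, 137. ]), array([342. , 142.9]), array([352.6, 149.3])]
scene3 0.06 [array([332.9, 127.9]), array([342.7, 133.4]), array([353.6, 139.4])]
scene3 0.084 [array([333.6, 118.9]), array([343.5, 124. ]), array([354.5, 129.7])]
scene1 0 [array([254.3, 104. ]), array([257.8, 106.7]), array([261.6, 109.4])]
scene1 0.035 [array([254.1,  95.7]), array([257.7,  98.1]), array([261.6, 100.7])]
scene1 0.06 [array([254. ,  89.7]), array([257.7,  91.9]), array([261.5,  94.3])]
scene1 0.084 [array([253.9,  83.8]), array([257.6,  85.9]), array([261.5,  88.1])]
```

View pics/c12.png

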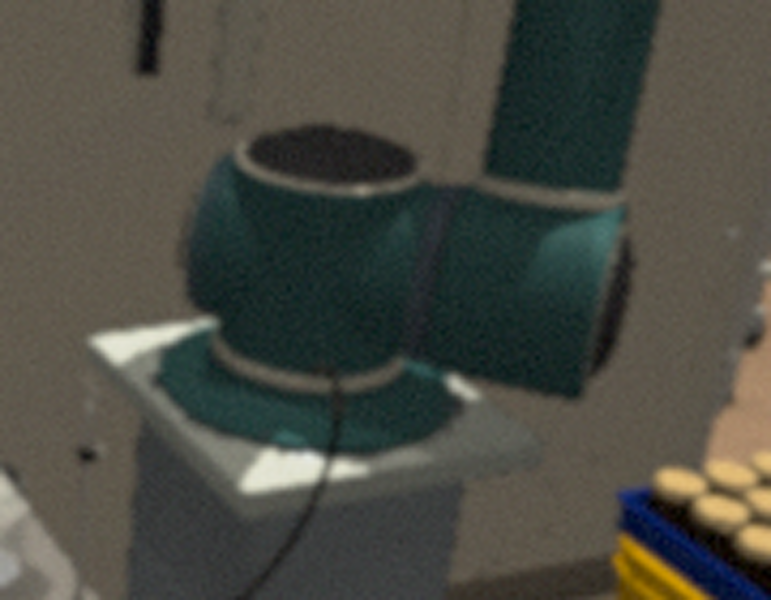

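step_arm(rows=[{"slide": [0, 0, -1.5], "turn": 0, "claw": 100}, {"slide": [0, 0, -1.5], "turn": 0, "claw": 100}, {"slide": [0, 0, -1.5], "turn": 0, "claw": 100}, {"slide": [0, 0, -1.5], "turn": 0, "claw": 100}, {"slide": [0, 0, -1.5], "turn": 0, "claw": 100}, {"slide": [0, 0, -1.5], "turn": 0, "claw": 100}, {"slide": [0, 0, -1.5], "turn": 0, "claw": 100}, {"slide": [0, 0, -1.5], "turn": 0, "claw": 100}])

```text
time: 15.78
ee_pos: [0.5669, 0.4189, 0.0682]
tool_rot: [[-0.013, 1.0, 0.0], [1.0, 0.013, -0.0], [-0.0, 0.0, -1.0]]
force: [-0.0, 0.3, 0.1]
finger_gap: 0.0928
```

step_arm(rows=[{"slide": [0, 0, 1.5], "turn": 0, "claw": 100}, {"slide": [0, 0, 3.5], "turn": 0, "claw": 100}, {"slide": [0, 0, 4.8], "turn": 0, "claw": 100}, {"slide": [0, 0, 4.8], "turn": 0, "claw": 50}, {"slide": [0, 0, 4.8], "turn": 0, "claw": 50}, {"slide": [0, 0, 4.8], "turn": 0, "claw": 50}, {"slide": [0, 0, 4.8], "turn": 0, "claw": 50}, {"slide": [0, 0, 4.8], "turn": 0, "claw": 50}])

```text
time: 16.77
ee_pos: [0.5673, 0.4191, 0.021]
tool_rot: [[-0.013, 1.0, 0.001], [1.0, 0.013, 0.001], [0.001, 0.001, -1.0]]
force: [-0.1, 0.3, 5.5]
finger_gap: 0.0621
```

step_arm(rows=[{"slide": [0, 0, 0], "turn": 0, "claw": 50}, {"slide": [0, 0, 0], "turn": 0, "claw": 50}])

```text
time: 17.02
ee_pos: [0.5672, 0.4191, 0.021]
tool_rot: [[-0.013, 1.0, 0.001], [1.0, 0.013, 0.001], [0.001, 0.001, -1.0]]
force: [-0.3, -0.4, 6.3]
finger_gap: 0.062
```

step_arm(rows=[{"slide": [0, 0, -0.5], "turn": 0, "claw": 50}, {"slide": [0, 0, -1.5], "turn": 0, "claw": 50}, {"slide": [0, 0, -3], "turn": 0, "claw": 50}, {"slide": [0, 0, -3], "turn": 0, "claw": 50}, {"slide": [0, 0, -3], "turn": 0, "claw": 50}])

```text
time: 17.65
ee_pos: [0.5669, 0.4188, 0.0502]
tool_rot: [[-0.013, 1.0, 0.0], [1.0, 0.013, -0.0], [-0.0, 0.0, -1.0]]
force: [-0.1, 0.4, -2.3]
finger_gap: 0.062
```

step_arm(rows=[{"slide": [0, 0, -5], "turn": 0, "claw": 50}, {"slide": [0, -2, -10], "turn": 0, "claw": 50}, {"slide": [-4, -6, -14], "turn": 0, "claw": 50}, {"slide": [-9, -9, -14], "turn": 0, "claw": 50}, {"slide": [-14, -11, -14], "turn": 0, "claw": 50}, {"slide": [-19, -13, -14], "turn": 0, "claw": 50}, {"slide": [-24, -15, -14], "turn": 0, "claw": 50}, {"slide": [-29, -16, -14], "turn": 0, "claw": 50}])

```text
time: 18.65
ee_pos: [0.4096, 0.1255, 0.19]
tool_rot: [[-0.014, 1.0, 0.0], [1.0, 0.014, -0.0], [-0.0, 0.0, -1.0]]
force: [1.5, -0.1, -2.0]
finger_gap: 0.0619
```

step_arm(rows=[{"slide": [-5, 0, 0], "turn": 0, "claw": 50}, {"slide": [-10, 0, 0], "turn": 0, "claw": 50}, {"slide": [-15, 0, 0], "turn": 0, "claw": 50}, {"slide": [-20, 0, 0], "turn": 0, "claw": 50}, {"slide": [-25, 0, 0], "turn": 0, "claw": 50}, {"slide": [-27.7, 0, 0], "turn": 0, "claw": 50}, {"slide": [-27.7, 0, 0], "turn": 0, "claw": 50}, {"slide": [-27.7, 0, 0], "turn": 0, "claw": 50}])

```text
time: 19.65
ee_pos: [0.4142, -0.1497, 0.19]
tool_rot: [[-0.013, 1.0, -0.0], [1.0, 0.013, 0.0], [0.0, -0.0, -1.0]]
force: [1.0, -0.3, -2.4]
finger_gap: 0.0618
```

step_arm(rows=[{"slide": [0, 0, 4], "turn": 0, "claw": 50}, {"slide": [0, 0, 7], "turn": 0, "claw": 50}, {"slide": [0, 0, 8.5], "turn": 0, "claw": 50}, {"slide": [0, 0, 9.5], "turn": 0, "claw": 50}, {"slide": [0, 0, 10.5], "turn": 0, "claw": 50}, {"slide": [0, 0, 11.5], "turn": 0, "claw": 50}, {"slide": [0, 0, 11.5], "turn": 0, "claw": 50}])

```text
time: 20.52
ee_pos: [0.4141, -0.1501, 0.0747]
tool_rot: [[-0.013, 1.0, -0.001], [1.0, 0.013, 0.0], [0.0, -0.001, -1.0]]
force: [-0.0, 0.2, -0.8]
finger_gap: 0.0622
```

step_arm(rows=[{"slide": [0, 0, 1], "turn": 0, "claw": 50}, {"slide": [0, 0, 1.8], "turn": 0, "claw": 50}, {"slide": [0, 0, 2.1], "turn": 0, "claw": 50}, {"slide": [-0.8, 0, 2.1], "turn": 0, "claw": 50}, {"slide": [-1.6, 0, 2.1], "turn": 0, "claw": 50}, {"slide": [-2.2, 0, 2.1], "turn": 0, "claw": 50}, {"slide": [-2.2, 0, 2.1], "turn": 0, "claw": 50}])

```text
time: 21.4
ee_pos: [0.4146, -0.1727, 0.0543]
tool_rot: [[-0.012, 1.0, -0.0], [1.0, 0.012, -0.0], [-0.0, -0.0, -1.0]]
force: [-0.3, -0.3, -1.8]
finger_gap: 0.0624
```

step_arm(rows=[{"slide": [-0.4, 0, 0], "turn": 0, "claw": 50}, {"slide": [-0.8, 0, 0], "turn": 0, "claw": 50}, {"slide": [-0.8, 0, 0], "turn": 0, "claw": 50}])

```text
time: 21.78
ee_pos: [0.4147, -0.1804, 0.0542]
tool_rot: [[-0.013, 1.0, -0.0], [1.0, 0.013, 0.0], [0.0, -0.0, -1.0]]
force: [0.4, -0.1, -1.4]
finger_gap: 0.0617
```

step_arm(rows=[{"slide": [-0.3, 0, 0], "turn": 0, "claw": 50}, {"slide": [-0.6, 0, 0], "turn": 0, "claw": 50}, {"slide": [-0.6, 0, 0], "turn": 0, "claw": 50}])

```text
time: 22.15
ee_pos: [0.4148, -0.1857, 0.0543]
tool_rot: [[-0.013, 1.0, 0.0], [1.0, 0.013, 0.001], [0.001, 0.0, -1.0]]
force: [1.4, 4.7, -0.6]
finger_gap: 0.0619
```

step_arm(rows=[{"slide": [-0.1, 0, 0.2], "turn": 0, "claw": 50}, {"slide": [-0.1, 0, 0.4], "turn": 0, "claw": 50}, {"slide": [-0.1, 0, 0.4], "turn": 0, "claw": 50}])

```text
time: 22.52
ee_pos: [0.4151, -0.1867, 0.0509]
tool_rot: [[-0.013, 1.0, 0.001], [1.0, 0.013, 0.001], [0.001, 0.001, -1.0]]
force: [-2.1, 8.1, 6.6]
finger_gap: 0.0619
```

step_arm(rows=[{"slide": [0, 0, -0.1], "turn": 0, "claw": 85}, {"slide": [0, 0, -0.1], "turn": 0, "claw": 85}, {"slide": [0, 0, -0.1], "turn": 0, "claw": 85}, {"slide": [0, 0, -0.1], "turn": 0, "claw": 85}, {"slide": [0, 0, -2], "turn": 0, "claw": 85}, {"slide": [0, 0, -6], "turn": 0, "claw": 85}, {"slide": [0, 0, -11], "turn": 0, "claw": 100}, {"slide": [4, 0, -16], "turn": 0, "claw": 100}])

```text
time: 23.52
ee_pos: [0.414, -0.1487, 0.2119]
tool_rot: [[-0.01, 1.0, 0.001], [1.0, 0.01, -0.001], [-0.001, 0.001, -1.0]]
force: [1.1, -0.3, 0.8]
finger_gap: 0.0915
```

step_arm(rows=[{"slide": [3, 0, 0], "turn": -0.18, "claw": 100}, {"slide": [7, 1, 0], "turn": -0.36, "claw": 100}, {"slide": [11, 2, 0], "turn": -0.54, "claw": 100}, {"slide": [15, 3, 0], "turn": -0.72, "claw": 100}, {"slide": [19, 5, 0], "turn": -0.9, "claw": 100}, {"slide": [22, 7, 0], "turn": -1.08, "claw": 100}, {"slide": [24.5, 10, 0], "turn": -1.26, "claw": 100}, {"slide": [26, 12.6, 0], "turn": -1.44, "claw": 100}])

```text
time: 24.52
ee_pos: [0.5377, 0.1148, 0.2105]
tool_rot: [[-0.994, 0.111, 0.001], [0.111, 0.994, 0.0], [-0.001, 0.0, -1.0]]
force: [0.9, -0.7, -0.3]
finger_gap: 0.0931
```

step_arm(rows=[{"slide": [0, 0, 2], "turn": -0.118, "claw": 100}, {"slide": [0, 0, 4], "turn": -0.118, "claw": 100}, {"slide": [0, 0, 6], "turn": -0.118, "claw": 100}, {"slide": [0, 0, 8], "turn": -0.118, "claw": 100}, {"slide": [0, 0, 8], "turn": -0.118, "claw": 100}])

```text
time: 25.15
ee_pos: [0.5361, 0.1132, 0.1274]
tool_rot: [[-1.0, 0.001, -0.002], [0.001, 1.0, -0.0], [0.002, -0.0, -1.0]]
force: [-0.3, -0.0, 0.7]
finger_gap: 0.0928
```

```bash
python3 - <<'E'
from h import *
s=monitor.observe();print(s["time"],s["ee_pos"],s["force"],s["finger_gap"],s["joint_positions"])
b=camera("top");cv2.imwrite("pics/top6.png",b);a=camera("scene");cv2.imwrite("pics/scene6.png",a)
# jar B moved? template match both
def tm(n,f0,f1,x0,x1,y0,y1,m=8):
    A=cv2.resize(cv2.imread(f0),None,fx=4,fy=4,interpolation=cv2.INTER_CUBIC);B=cv2.resize(cv2.imread(f1),None,fx=4,fy=4,interpolation=cv2.INTER_CUBIC)
    t=A[4*y0:4*y1,4*x0:4*x1]; r=cv2.matchTemplate(B[4*(y0-m):4*(y1+m),4*(x0-m):4*(x1+m)],t,cv2.TM_CCOEFF_NORMED);_,v,_,l=cv2.minMaxLoc(r);print(n,v,l[0]/4-m,l[1]/4-m)
tm("B top","pics/top0.png","pics/top6.png",226,242,177,195)
tm("B scene","pics/scene0.png","pics/scene6.png",246,262,217,240)
tm("backstop top","pics/top3.png","pics/top6.png",213,232,196,221)
b3=cv2.imread("pics/top3.png")
L=cv2.resize(b3[185:230,205:240],(385,495),interpolation=cv2.INTER_CUBIC)
R=cv2.resize(cv2.imread("pics/scene0.png")[205:250,250:300],(400,360),interpolation=cv2.INTER_CUBIC)
C=np.zeros((495,790,3),np.uint8);C[:,:385]=L;C[:360,390:]=R;cv2.imwrite("pics/c13.png",C)
E
```

```text
25.15 [0.5361 0.1132 0.1274] [-0.2682 -0.0151  0.7063] 0.0928475568047431 [ 0.1616 -0.1414  1.7838 -0.      1.5015 -1.4084]
B top 0.34569141268730164 0.75 -0.25
B scene 0.8274134397506714 -0.25 0.0
backstop top 0.5592508912086487 -0.25 -7.5
```

View pics/c13.png

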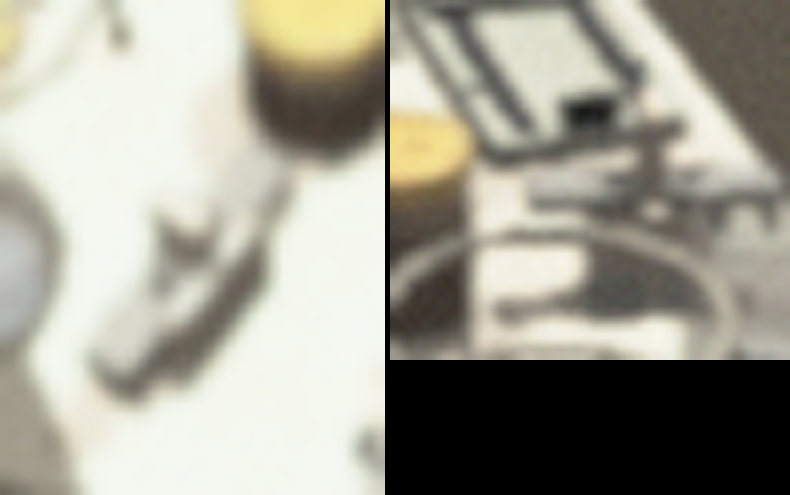

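```bash
python3 - <<'E'
from h import *
B=lambda x,y:(205+(x+.5)/11-.5,185+(y+.5)/11-.5)
SB=lambda x,y:(250+(x-390+.5)/8-.5,205+(y+.5)/8-.5)
f=onz("top",*B(262,172),.059)[:2]; n=onz("top",*B(118,352),.059)[:2]; print("far",f,"near",n,"len",np.linalg.norm(f-n),"yaw",np.arctan2(*(f-n)[::-1]))
print("mid",(f+n)/2,"tab top?",onz("top",*B(172,222),.098)[:2],onz("top",*B(185,245),.078)[:2])
print("scene: ends",onz("scene",*SB(533,192),.056)[:2],onz("scene",*SB(786,185),.056)[:2],"tab",onz("scene",*SB(656,128),.098)[:2],onz("scene",*SB(656,160),.078)[:2])
# bar blob via brightness in top3: dilated steel pixels
b=cv2.imread("pics/top3.png");h=cv2.cvtColor(b,cv2.COLOR_BGR2HSV)
sub=b[185:230,205:240].mean(2).astype(int); print(sub[12:36:1,8:27])
E
```

```text
far [0.4711 0.1137] near [0.3801 0.1349] len 0.09341743053465346 yaw -0.22876407618019906
mid [0.4256 0.1243] tab top? [0.4206 0.1274] [0.4225 0.1242]
scene: ends [0.4755 0.1179] [0.3694 0.1448] tab [0.4319 0.1513] [0.4289 0.1438]
[[243 243 243 244 244 244 244 244 241 235 231 228 225 220 204 163 121  91
   77]
 [243 243 244 243 244 244 243 243 242 236 230 227 224 218 207 187 158 129
  110]
 [244 244 244 244 243 243 244 244 242 237 232 227 223 213 209 203 192 167
  149]
 [244 244 244 244 244 243 243 243 242 240 234 226 218 211 210 208 201 184
  182]
 [244 244 243 243 244 243 242 240 241 239 234 223 214 212 208 206 194 176
  186]
 [244 244 244 244 243 239 236 237 236 234 228 218 212 209 208 200 177 161
  183]
 [244 244 244 244 241 233 228 232 234 231 221 206 206 209 202 185 164 158
  195]
 [244 244 245 243 239 222 202 211 227 229 216 190 196 209 206 179 160 177
  215]
 [244 244 244 244 240 221 177 171 196 210 195 174 195 217 208 181 173 205
  231]
 [244 244 244 244 241 224 170 133 145 157 153 161 205 221 196 163 181 224
  240]
 [243 244 244 244 240 221 168 128 117 120 124 161 206 207 1
[... 375 characters left out ...]
 200 220 208 169 121 101 104 139 190 230 240
  243]
 [239 230 220 213 213 207 202 206 206 174 127 101 101 129 181 225 239 243
  243]
 [235 223 213 213 212 204 189 180 162 128 105  99 116 164 215 238 242 243
  244]
 [228 217 213 213 209 191 159 136 118 103  97 106 151 203 234 241 244 244
  244]
 [211 209 210 210 199 168 124 103  98  96 106 140 194 229 240 242 244 244
  244]
 [186 187 199 197 178 131 102  95 103 104 130 178 224 239 242 243 244 244
  243]
 [176 158 169 169 138 109 107 112 114 129 172 215 236 242 243 243 243 243
  243]
 [192 146 130 123 112 119 141 148 143 168 213 235 241 242 242 242 243 242
  243]
 [214 175 137 117 115 152 188 196 194 213 233 241 243 243 242 243 243 243
  243]]
```

step_arm(rows=[{"slide": [0, 0, 4], "turn": 0, "claw": 100}, {"slide": [0, 0, 8], "turn": 0, "claw": 100}, {"slide": [0, 0, 10.6], "turn": 0, "claw": 100}, {"slide": [0, 0, 10.6], "turn": 0, "claw": 50}, {"slide": [0, 0, 10.6], "turn": 0, "claw": 50}, {"slide": [0, 0, 10.6], "turn": 0, "claw": 50}, {"slide": [0, 0, 10.6], "turn": 0, "claw": 50}, {"slide": [0, 0, 10.6], "turn": 0, "claw": 50}])

```text
time: 26.25
ee_pos: [0.5378, 0.1139, 0.0247]
tool_rot: [[-1.0, -0.0, 0.002], [-0.0, 1.0, 0.001], [-0.002, 0.001, -1.0]]
force: [0.4, 2.1, 6.7]
finger_gap: 0.0616
```

step_arm(rows=[{"slide": [0, 0, 0], "turn": 0, "claw": 50}, {"slide": [0, 0, -0.5], "turn": 0, "claw": 50}, {"slide": [0, 0, -2], "turn": 0, "claw": 50}, {"slide": [0, 0, -4], "turn": 0, "claw": 50}, {"slide": [0, 0, -4], "turn": 0, "claw": 50}])

```text
time: 26.88
ee_pos: [0.538, 0.1137, 0.0656]
tool_rot: [[-1.0, -0.0, 0.003], [-0.0, 1.0, 0.001], [-0.003, 0.001, -1.0]]
force: [0.5, -0.1, -2.1]
finger_gap: 0.0613
```

step_arm(rows=[{"slide": [0, 0, -5], "turn": 0, "claw": 50}, {"slide": [1, 0, -10], "turn": 0, "claw": 50}, {"slide": [4, -2, -13], "turn": 0.18, "claw": 50}, {"slide": [7, -4, -13], "turn": 0.36, "claw": 50}, {"slide": [9, -7, -13], "turn": 0.54, "claw": 50}, {"slide": [11, -10, -13], "turn": 0.72, "claw": 50}, {"slide": [12.5, -14, -13], "turn": 0.9, "claw": 50}, {"slide": [12.5, -18, -13], "turn": 1.08, "claw": 50}])

```text
time: 27.88
ee_pos: [0.4111, -0.0675, 0.1933]
tool_rot: [[-0.467, 0.884, 0.001], [0.884, 0.467, -0.0], [-0.001, 0.001, -1.0]]
force: [-0.4, -0.9, -2.5]
finger_gap: 0.0615
```

step_arm(rows=[{"slide": [0, 0, 0], "turn": 0.18, "claw": 50}, {"slide": [0, 0, 0], "turn": 0.36, "claw": 50}, {"slide": [0, 0, 0], "turn": 0.478, "claw": 50}, {"slide": [0, 0, 0], "turn": 0.478, "claw": 50}, {"slide": [0, 0, 0], "turn": 0.478, "claw": 50}])

```text
time: 28.5
ee_pos: [0.4119, -0.0665, 0.193]
tool_rot: [[-0.016, 1.0, -0.0], [1.0, 0.016, -0.0], [-0.0, -0.0, -1.0]]
force: [0.4, 0.2, -2.4]
finger_gap: 0.0613
```

step_arm(rows=[{"slide": [-2.9, 0.1, 0], "turn": 0, "claw": 50}, {"slide": [-2.9, 0.1, 4], "turn": 0, "claw": 50}, {"slide": [-2.9, 0.1, 7], "turn": 0, "claw": 50}, {"slide": [-2.9, 0.1, 8.5], "turn": 0, "claw": 50}, {"slide": [-2.9, 0.1, 9.5], "turn": 0, "claw": 50}, {"slide": [-2.9, 0.1, 10.5], "turn": 0, "claw": 50}, {"slide": [-2.9, 0.1, 11.5], "turn": 0, "claw": 50}, {"slide": [-2.9, 0.1, 11.5], "turn": 0, "claw": 50}])

```text
time: 29.5
ee_pos: [0.4131, -0.0954, 0.0775]
tool_rot: [[-0.013, 1.0, -0.001], [1.0, 0.013, 0.0], [0.0, -0.001, -1.0]]
force: [0.0, 0.3, -1.9]
finger_gap: 0.0612
```

step_arm(rows=[{"slide": [0, 0, 1], "turn": 0, "claw": 50}, {"slide": [0, 0, 2], "turn": 0, "claw": 50}, {"slide": [-0.6, 0, 2], "turn": 0, "claw": 50}, {"slide": [-1.2, 0, 2], "turn": 0, "claw": 50}, {"slide": [-1.8, 0, 2], "turn": 0, "claw": 50}, {"slide": [-1.8, 0, 2], "turn": 0, "claw": 50}])

```text
time: 30.25
ee_pos: [0.4136, -0.114, 0.0582]
tool_rot: [[-0.012, 1.0, 0.0], [1.0, 0.012, -0.0], [-0.0, 0.0, -1.0]]
force: [0.3, -0.1, -2.8]
finger_gap: 0.0614
```

step_arm(rows=[{"slide": [-0.4, 0, 0], "turn": 0, "claw": 50}, {"slide": [-0.8, 0, 0], "turn": 0, "claw": 50}, {"slide": [-0.8, 0, 0], "turn": 0, "claw": 50}])

```text
time: 30.62
ee_pos: [0.4138, -0.1212, 0.0583]
tool_rot: [[-0.013, 1.0, 0.0], [1.0, 0.013, 0.001], [0.001, 0.0, -1.0]]
force: [-1.2, 5.3, -0.6]
finger_gap: 0.0614
```

step_arm(rows=[{"slide": [-0.2, 0, 0.2], "turn": 0, "claw": 50}, {"slide": [-0.2, 0, 0.4], "turn": 0, "claw": 50}, {"slide": [-0.2, 0, 0.5], "turn": 0, "claw": 50}, {"slide": [-0.2, 0, 0.5], "turn": 0, "claw": 50}])

```text
time: 31.12
ee_pos: [0.4141, -0.1232, 0.0547]
tool_rot: [[-0.013, 1.0, 0.001], [1.0, 0.013, 0.001], [0.001, 0.001, -1.0]]
force: [-6.0, 7.8, 16.9]
finger_gap: 0.0618
```

step_arm(rows=[{"slide": [0.2, 0, -0.3], "turn": 0, "claw": 85}, {"slide": [0.2, 0, -0.3], "turn": 0, "claw": 85}, {"slide": [0.2, 0, -0.3], "turn": 0, "claw": 85}, {"slide": [0.2, 0, -0.3], "turn": 0, "claw": 85}, {"slide": [0.2, 0, -3], "turn": 0, "claw": 85}, {"slide": [0.2, 0, -8], "turn": 0, "claw": 85}, {"slide": [0.2, 0, -13], "turn": 0, "claw": 60}, {"slide": [5, 0, -18], "turn": 0.1, "claw": 60}])

```text
time: 32.12
ee_pos: [0.413, -0.0791, 0.2297]
tool_rot: [[0.092, 0.996, -0.0], [0.996, -0.092, -0.0], [-0.0, 0.0, -1.0]]
force: [0.5, 0.3, -0.1]
finger_gap: 0.0634
```

step_arm(rows=[{"slide": [6, 0, -4], "turn": 0.15, "claw": 60}, {"slide": [12, 0, -8], "turn": 0.15, "claw": 60}, {"slide": [18, -1, -12], "turn": 0.15, "claw": 60}, {"slide": [24, -2, -12], "turn": 0.15, "claw": 60}, {"slide": [30, -3, -12], "turn": 0.15, "claw": 60}, {"slide": [36, -4, -12], "turn": 0.15, "claw": 60}, {"slide": [42, -5, -12], "turn": 0.15, "claw": 60}, {"slide": [42, -5, -12], "turn": 0.15, "claw": 60}])

```text
time: 33.12
ee_pos: [0.399, 0.3473, 0.3471]
tool_rot: [[0.232, 0.973, -0.001], [0.973, -0.232, -0.001], [-0.001, -0.001, -1.0]]
force: [0.5, 0.0, -0.1]
finger_gap: 0.0558
```

```bash
python3 - <<'E'
from h import *
s=monitor.observe();print(s["time"],s["ee_pos"],s["force"],s["finger_gap"],s["tool_rot"][:,0])
b=camera("top");cv2.imwrite("pics/top7.png",b);a=camera("scene");cv2.imwrite("pics/scene7.png",a)
def tm(n,f0,f1,x0,x1,y0,y1,m=8):
    A=cv2.resize(cv2.imread(f0),None,fx=4,fy=4,interpolation=cv2.INTER_CUBIC);B=cv2.resize(cv2.imread(f1),None,fx=4,fy=4,interpolation=cv2.INTER_CUBIC)
    t=A[4*y0:4*y1,4*x0:4*x1]; r=cv2.matchTemplate(B[4*(y0-m):4*(y1+m),4*(x0-m):4*(x1+m)],t,cv2.TM_CCOEFF_NORMED);_,v,_,l=cv2.minMaxLoc(r);print(n,v,l[0]/4-m,l[1]/4-m)
tm("backstop top","pics/top3.png","pics/top7.png",212,231,199,221)
tm("backstop scene","pics/scene3.png","pics/scene7.png",266,300,218,236)
h=cv2.cvtColor(b,cv2.COLOR_BGR2HSV)
m=cv2.inRange(h,(15,50,150),(35,255,255)); k,l,st,c=cv2.connectedComponentsWithStats(m)
for i in range(1,k):
    if 50<st[i,4]<400:
        P=onz("top",*c[i],.121)
        if -.3<P[1]<.5 and .15<P[0]<.62: print(st[i],c[i],P)
L=cv2.resize(b[185:275,205:345],(800,514),interpolation=cv2.INTER_CUBIC); cv2.imwrite("pics/c14.png",L)
E
```

```text
33.125 [0.399  0.3473 0.3471] [ 0.4989  0.0448 -0.0939] 0.05576786202321551 [ 0.2319  0.9727 -0.0011]
backstop top 0.9782128930091858 0.0 0.0
backstop scene 0.9838619828224182 0.0 -0.25
[193 179  14  13 119] [199.6807 185.3613] [0.463  0.2366 0.121 ]
[318 206  18  14 143] [327.0979 212.5385] [ 0.5322 -0.2939  0.121 ]
[268 217  33  20 373] [284.1635 226.4665] [ 0.4117 -0.1531  0.121 ]
```

step_arm(rows=[{"slide": [-5, 2, 0], "turn": 0, "claw": 60}, {"slide": [-11, 4, 0], "turn": 0, "claw": 60}, {"slide": [-17, 6, 3], "turn": 0, "claw": 60}, {"slide": [-20.8, 7.7, 8], "turn": 0, "claw": 60}, {"slide": [-20.8, 7.7, 14], "turn": 0, "claw": 60}, {"slide": [-20.8, 7.7, 20], "turn": 0, "claw": 60}, {"slide": [-20.8, 7.7, 24], "turn": 0, "claw": 60}, {"slide": [-20.8, 7.7, 24], "turn": 0, "claw": 60}])

```text
time: 34.22
ee_pos: [0.4243, 0.1227, 0.106]
tool_rot: [[0.236, 0.972, -0.004], [0.972, -0.236, -0.001], [-0.002, -0.003, -1.0]]
force: [-0.0, 0.6, 0.6]
finger_gap: 0.0557
```

```bash
python3 - <<'E'
from h import *
s=monitor.observe();print(s["time"],s["ee_pos"],s["force"],s["finger_gap"],s["tool_rot"][:,0])
a=camera("scene");cv2.imwrite("pics/scene8.png",a)
def tm(n,f0,f1,x0,x1,y0,y1,m=8):
    A=cv2.resize(cv2.imread(f0),None,fx=4,fy=4,interpolation=cv2.INTER_CUBIC);B=cv2.resize(cv2.imread(f1),None,fx=4,fy=4,interpolation=cv2.INTER_CUBIC)
    t=A[4*y0:4*y1,4*x0:4*x1]; r=cv2.matchTemplate(B[4*(y0-m):4*(y1+m),4*(x0-m):4*(x1+m)],t,cv2.TM_CCOEFF_NORMED);_,v,_,l=cv2.minMaxLoc(r);print(n,v,l[0]/4-m,l[1]/4-m)
tm("backstop scene","pics/scene3.png","pics/scene8.png",266,300,226,236)
E
```

```text
34.225 [0.4243 0.1227 0.106 ] [-0.0045  0.5623  0.5916] 0.05569417242251964 [ 0.2363  0.9717 -0.002 ]
backstop scene 0.6225111484527588 0.0 -0.75
```

step_arm(rows=[{"slide": [0.4, 0, 2], "turn": 0, "claw": 60}, {"slide": [0.4, 0, 4], "turn": 0, "claw": 60}, {"slide": [0.4, 0, 6], "turn": 0, "claw": 60}, {"slide": [0.4, 0, 7], "turn": 0, "claw": 60}, {"slide": [0.4, 0, 7.8], "turn": 0, "claw": 60}, {"slide": [0.4, 0, 7.8], "turn": 0, "claw": 60}])

```text
time: 35.02
ee_pos: [0.4266, 0.1281, 0.0298]
tool_rot: [[0.235, 0.972, -0.001], [0.972, -0.235, -0.0], [-0.0, -0.001, -1.0]]
force: [-1.3, 0.4, 0.0]
finger_gap: 0.0557
```

step_arm(rows=[{"slide": [0, 0, 0], "turn": 0, "claw": 0}, {"slide": [0, 0, 0], "turn": 0, "claw": 0}, {"slide": [0, 0, 0], "turn": 0, "claw": 0}, {"slide": [0, 0, 0], "turn": 0, "claw": 0}, {"slide": [0, 0, 0], "turn": 0, "claw": 0}, {"slide": [0, 0, 0], "turn": 0, "claw": 0}, {"slide": [0, 0, 0], "turn": 0, "claw": 0}], squeeze=30)

```text
time: 35.9
ee_pos: [0.4266, 0.1281, 0.03]
tool_rot: [[0.235, 0.972, -0.0], [0.972, -0.235, -0.0], [-0.0, -0.0, -1.0]]
force: [0.1, -0.3, -1.6]
finger_gap: 0.0117
```

step_arm(rows=[{"slide": [0, 0, -0.5], "turn": 0, "claw": 0}, {"slide": [0, 0, -3], "turn": 0, "claw": 0}, {"slide": [0, 0, -7], "turn": 0, "claw": 0}, {"slide": [0, 0, -11.5], "turn": -0.05, "claw": 0}, {"slide": [-4, 0.5, -11.5], "turn": -0.12, "claw": 0}, {"slide": [-8, 1, -11.5], "turn": -0.18, "claw": 0}, {"slide": [-12, 2, -11.5], "turn": -0.25, "claw": 0}, {"slide": [-14, 2.3, -11.5], "turn": -0.25, "claw": 0}], squeeze=50)

```text
time: 36.9
ee_pos: [0.416, -0.015, 0.1455]
tool_rot: [[-0.013, 1.0, 0.0], [1.0, 0.013, -0.0], [-0.0, 0.0, -1.0]]
force: [0.2, -0.5, -2.1]
finger_gap: 0.0118
```

step_arm(rows=[{"slide": [-2, -0.4, 0], "turn": 0, "claw": 0}, {"slide": [-3, -0.4, 0], "turn": 0, "claw": 0}, {"slide": [-3, -0.4, 2], "turn": 0, "claw": 0}, {"slide": [-3, -0.4, 4], "turn": 0, "claw": 0}, {"slide": [-3, -0.4, 5.5], "turn": 0, "claw": 0}, {"slide": [-3, -0.4, 6], "turn": 0, "claw": 0}, {"slide": [-3, -0.4, 6], "turn": 0, "claw": 0}])

```text
time: 37.78
ee_pos: [0.4126, -0.0432, 0.085]
tool_rot: [[-0.013, 1.0, -0.0], [1.0, 0.013, 0.0], [0.0, -0.0, -1.0]]
force: [0.0, 0.1, -2.4]
finger_gap: 0.0116
```

step_arm(rows=[{"slide": [0, 0, 0.3], "turn": 0, "claw": 0}, {"slide": [0, 0, 0.6], "turn": 0, "claw": 0}, {"slide": [0, 0, 0.9], "turn": 0, "claw": 0}, {"slide": [0, 0, 1.2], "turn": 0, "claw": 0}, {"slide": [0, 0, 1.2], "turn": 0, "claw": 0}])

```text
time: 38.4
ee_pos: [0.4125, -0.0434, 0.0729]
tool_rot: [[-0.013, 1.0, -0.0], [1.0, 0.013, 0.0], [0.0, -0.0, -1.0]]
force: [0.1, -0.5, -1.8]
finger_gap: 0.0119
```

step_arm(rows=[{"slide": [0, 0, 0.4], "turn": 0, "claw": 0}, {"slide": [0, 0, 0.8], "turn": 0, "claw": 0}, {"slide": [0, 0, 0.8], "turn": 0, "claw": 0}])

```text
time: 38.78
ee_pos: [0.4125, -0.0434, 0.0647]
tool_rot: [[-0.013, 1.0, -0.0], [1.0, 0.013, 0.0], [0.0, -0.0, -1.0]]
force: [-0.3, 0.2, -2.5]
finger_gap: 0.0118
```

step_arm(rows=[{"slide": [-0.6, 0, 0], "turn": 0, "claw": 0}, {"slide": [-1.2, 0, 0], "turn": 0, "claw": 0}, {"slide": [-1.8, 0, 0], "turn": 0, "claw": 0}, {"slide": [-2.2, 0, 0], "turn": 0, "claw": 0}, {"slide": [-2.2, 0, 0], "turn": 0, "claw": 0}])

```text
time: 39.4
ee_pos: [0.4129, -0.0657, 0.0652]
tool_rot: [[-0.012, 1.0, 0.0], [1.0, 0.012, -0.0], [-0.0, 0.0, -1.0]]
force: [-1.0, 0.0, -2.9]
finger_gap: 0.0117
```

step_arm(rows=[{"slide": [-0.3, 0, 0], "turn": 0, "claw": 0}, {"slide": [-0.6, 0, 0], "turn": 0, "claw": 0}, {"slide": [-0.6, 0, 0], "turn": 0, "claw": 0}])

```text
time: 39.78
ee_pos: [0.4129, -0.0708, 0.0651]
tool_rot: [[-0.013, 1.0, -0.0], [1.0, 0.013, 0.002], [0.002, -0.0, -1.0]]
force: [-1.0, 6.8, -2.5]
finger_gap: 0.0115
```

step_arm(rows=[{"slide": [-0.1, 0, 0.1], "turn": 0, "claw": 0}, {"slide": [-0.2, 0, 0.2], "turn": 0, "claw": 0}, {"slide": [-0.2, 0, 0.3], "turn": 0, "claw": 0}, {"slide": [-0.2, 0, 0.3], "turn": 0, "claw": 0}])

```text
time: 40.28
ee_pos: [0.4131, -0.0727, 0.0629]
tool_rot: [[-0.013, 1.0, 0.0], [1.0, 0.013, 0.002], [0.002, 0.0, -1.0]]
force: [-4.9, 6.7, 6.5]
finger_gap: 0.0117
```

step_arm(rows=[{"slide": [-0.1, 0, 0.2], "turn": 0, "claw": 40}, {"slide": [-0.1, 0, 0.2], "turn": 0, "claw": 40}, {"slide": [-0.1, 0, 0.2], "turn": 0, "claw": 40}, {"slide": [-0.1, 0, 0.2], "turn": 0, "claw": 40}, {"slide": [-0.1, 0, -2], "turn": 0, "claw": 40}, {"slide": [-0.1, 0, -6], "turn": 0, "claw": 40}, {"slide": [-0.1, 0, -12], "turn": 0, "claw": 60}, {"slide": [-0.1, 0, -18], "turn": 0, "claw": 60}], squeeze=30)

```text
time: 41.28
ee_pos: [0.4127, -0.0743, 0.244]
tool_rot: [[-0.013, 1.0, 0.0], [1.0, 0.013, -0.0], [-0.0, 0.0, -1.0]]
force: [0.7, -0.2, -0.4]
finger_gap: 0.0523
```

step_arm(rows=[{"slide": [0, 0, -3], "turn": -0.18, "claw": 60}, {"slide": [0, 0, -5], "turn": -0.36, "claw": 60}, {"slide": [0, 0, -5], "turn": -0.54, "claw": 60}, {"slide": [0, 0, -5], "turn": -0.72, "claw": 60}, {"slide": [5, 0, -5], "turn": -0.9, "claw": 60}, {"slide": [11, 0, -5], "turn": -1.08, "claw": 60}, {"slide": [17, 0, -5], "turn": -1.26, "claw": 60}, {"slide": [23, -1, -5], "turn": -1.44, "claw": 60}])

```text
time: 42.28
ee_pos: [0.3996, 0.1573, 0.2921]
tool_rot: [[-0.994, 0.112, 0.0], [0.112, 0.994, -0.0], [-0.0, -0.0, -1.0]]
force: [1.7, -1.0, -0.3]
finger_gap: 0.0557
```

step_arm(rows=[{"slide": [0, 4, 0], "turn": -0.118, "claw": 60}, {"slide": [0, 8, 0], "turn": -0.118, "claw": 60}, {"slide": [0, 8, 0], "turn": -0.118, "claw": 60}])

```text
time: 42.65
ee_pos: [0.4092, 0.2368, 0.2915]
tool_rot: [[-1.0, -0.003, -0.001], [-0.003, 1.0, -0.0], [0.001, -0.0, -1.0]]
force: [0.6, -0.6, 0.1]
finger_gap: 0.0559
```

```bash
python3 - <<'E'
from h import *
s=monitor.observe();print(s["time"],s["ee_pos"],s["force"],s["finger_gap"],s["tool_rot"][:,0])
b=camera("top");cv2.imwrite("pics/top9.png",b);a=camera("scene");cv2.imwrite("pics/scene9.png",a)
C=np.zeros((600,800,3),np.uint8)
C[:, :400]=cv2.resize(b[190:280,250:310],(400,600),interpolation=cv2.INTER_CUBIC)
C[:, 400:]=cv2.resize(a[165:240,245:295],(400,600),interpolation=cv2.INTER_CUBIC)
cv2.imwrite("pics/c15.png",C)
E
```

```text
42.65 [0.4092 0.2368 0.2915] [ 0.6161 -0.5986  0.0556] 0.055861300853977516 [-1.     -0.0031  0.0012]
```

View pics/c15.png

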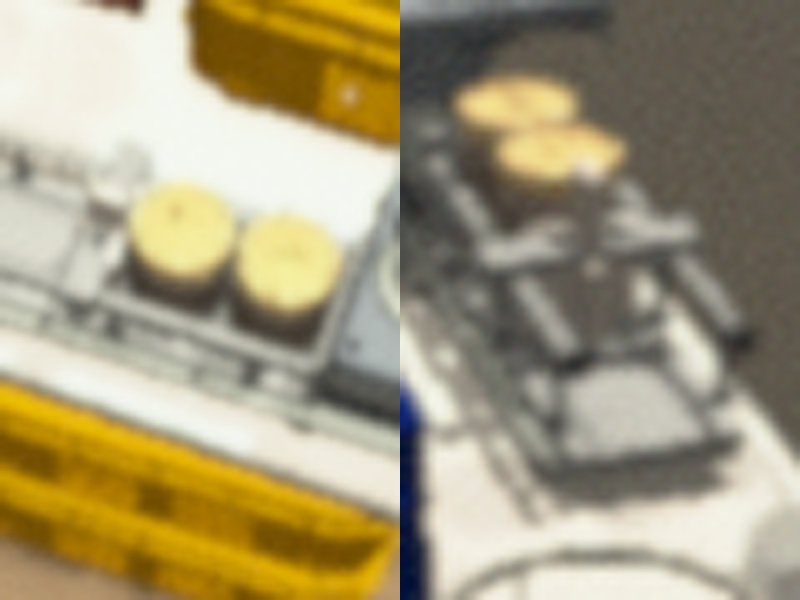

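step_arm(rows=[{"slide": [-0.2, -5, 0], "turn": 0, "claw": 60}, {"slide": [-0.4, -11, 0], "turn": 0, "claw": 60}, {"slide": [-0.6, -17, 0], "turn": 0, "claw": 60}, {"slide": [-0.6, -23, 0], "turn": 0, "claw": 60}, {"slide": [-0.6, -29, 0], "turn": 0, "claw": 60}, {"slide": [-0.6, -35, 0], "turn": 0, "claw": 60}, {"slide": [-0.6, -41, 0], "turn": 0, "claw": 60}, {"slide": [-0.6, -47, 0], "turn": 0, "claw": 60}])

```text
time: 43.75
ee_pos: [0.414, -0.2379, 0.2927]
tool_rot: [[-1.0, 0.002, 0.001], [0.002, 1.0, -0.001], [-0.001, -0.001, -1.0]]
force: [0.8, 0.7, -0.4]
finger_gap: 0.0556
```

step_arm(rows=[{"slide": [0, -5, 0], "turn": 0, "claw": 60}, {"slide": [0, -9.4, 0], "turn": 0, "claw": 60}, {"slide": [0, -9.4, 0], "turn": 0, "claw": 60}, {"slide": [0, -9.4, 0], "turn": 0, "claw": 60}])

```text
time: 44.25
ee_pos: [0.4148, -0.3292, 0.2924]
tool_rot: [[-1.0, 0.001, 0.0], [0.001, 1.0, -0.0], [-0.0, -0.0, -1.0]]
force: [-1.0, -0.3, 0.1]
finger_gap: 0.0558
```

step_arm(rows=[{"slide": [0, 0.2, 4], "turn": 0, "claw": 60}, {"slide": [0, 0.2, 8], "turn": 0, "claw": 60}, {"slide": [0, 0.2, 10], "turn": 0, "claw": 60}, {"slide": [0, 0.2, 11.1], "turn": 0, "claw": 60}, {"slide": [0, 0.2, 11.1], "turn": 0, "claw": 0}, {"slide": [0, 0.2, 11.1], "turn": 0, "claw": 0}, {"slide": [0, 0.2, 11.1], "turn": 0, "claw": 0}, {"slide": [0, 0.2, 11.1], "turn": 0, "claw": 0}])

```text
time: 45.25
ee_pos: [0.4157, -0.3272, 0.1816]
tool_rot: [[-1.0, -0.0, 0.0], [-0.0, 1.0, -0.0], [-0.0, -0.0, -1.0]]
force: [0.2, -0.4, 0.7]
finger_gap: 0.0204
```

step_arm(rows=[{"slide": [0, 0, 0], "turn": 0, "claw": 0}])

```text
time: 45.38
ee_pos: [0.4156, -0.3271, 0.1813]
tool_rot: [[-1.0, -0.0, 0.0], [-0.0, 1.0, -0.0], [-0.0, -0.0, -1.0]]
force: [0.2, 0.6, -0.4]
finger_gap: 0.0101
```

```bash
python3 - <<'E'
from h import *
s=monitor.observe();print(s["finger_gap"],s["force"])
for f in("top3","top7","top9"):
    b=cv2.imread(f"pics/{f}.png"); g=b.max(2); m=(g<60).astype(np.uint8); m[:,:300]=0;m[:205]=0;m[:,352:]=0;m[250:]=0
    k,l,st,c=cv2.connectedComponentsWithStats(m)
    print(f,[(st[i].tolist(),c[i].round(1).tolist()) for i in range(1,k) if st[i,4]>8])
for f in("scene3","scene7","scene9"):
    b=cv2.imread(f"pics/{f}.png"); g=b.max(2); m=(g<60).astype(np.uint8); m[:,:235]=0;m[:125]=0;m[:,275:]=0;m[165:]=0
    k,l,st,c=cv2.connectedComponentsWithStats(m)
    print(f,[(st[i].tolist(),c[i].round(1).tolist()) for i in range(1,k) if st[i,4]>8])
P=[.4155,-.325]
for z in(.202,.262): print(z,proj("top",P+[z]),proj("scene",P+[z]))
a=camera("scene");cv2.imwrite("pics/scene10.png",a);b=camera("top");cv2.imwrite("pics/top10.png",b)
b=a; g=b.max(2); m=(g<60).astype(np.uint8); m[:,:235]=0;m[:100]=0;m[:,285:]=0;m[165:]=0
k,l,st,c=cv2.connectedComponentsWithStats(m); print([(st[i].tolist(),c[i].round(1).tolist()) for i in range(1,k) if st[i,4]>8])
E
```

```text
0.010064463827848152 [ 0.1822  0.5693 -0.3935]
top3 [([326, 226, 8, 9, 47], [329.3, 230.6])]
top7 [([323, 231, 8, 9, 46], [326.3, 235.0])]
top9 [([321, 233, 7, 9, 47], [323.6, 236.8])]
scene3 [([248, 136, 6, 14, 67], [250.2, 142.3]), ([252, 153, 6, 4, 11], [254.3, 155.0])]
scene7 [([253, 136, 6, 14, 68], [255.2, 142.2])]
scene9 [([256, 136, 5, 15, 70], [258.0, 142.5]), ([251, 154, 5, 3, 9], [252.8, 155.1])]
0.202 [329.2832 231.4984] [249.9889 148.0134]
0.262 [331.7215 224.6537] [249.6945 134.6189]
[([241, 102, 17, 5, 57], [249.0, 103.8]), ([237, 108, 27, 19, 215], [249.3, 117.8]), ([251, 135, 10, 23, 100], [257.0, 145.1])]
```

```bash
python3 - <<'E'
from h import *
p3=onz("top",329.3,230.6,.228)[:2]; off=np.array([.4158,-.3235])-p3
for u in((329.3,230.6),(326.3,235.0),(323.6,236.8)):
    p=onz("top",*u,.228)[:2]+off; d=p-np.array([.4151,-.2722]); f=np.arctan2(d[0],-d[1]); print(p,np.linalg.norm(d),"phi own",f-.013,"carriage",.225+(f-.013)*.01194)
E
```

```text
[ 0.4158 -0.3235] 0.051304775606175315 phi own 0.0006443773882941553 carriage 0.22500769386601624
[ 0.3949 -0.3183] 0.05031030034339815 phi own -0.42698600687225585 carriage 0.21990178707794528
[ 0.3844 -0.3111] 0.049555369796774655 phi own -0.6806219219387533 carriage 0.2168733742520513
```

step_arm(rows=[{"slide": [0, 0, 0], "turn": 0, "claw": 60}, {"slide": [0, 0, 0], "turn": 0, "claw": 60}, {"slide": [0, 0, 0], "turn": 0, "claw": 60}, {"slide": [0, 0, 0], "turn": 0, "claw": 60}, {"slide": [0, 0, 0], "turn": 0, "claw": 60}, {"slide": [0.3, 1.1, 0], "turn": 0, "claw": 60}, {"slide": [1.8, 1.1, 0], "turn": 0, "claw": 60}, {"slide": [3.2, 1.1, 0], "turn": 0, "claw": 60}])

```text
time: 46.48
ee_pos: [0.3824, -0.3159, 0.1812]
tool_rot: [[-1.0, -0.001, 0.0], [-0.001, 1.0, -0.0], [-0.0, -0.0, -1.0]]
force: [0.4, 0.2, 0.5]
finger_gap: 0.0557
```

step_arm(rows=[{"slide": [0, 0, 0], "turn": 0, "claw": 0}, {"slide": [0, 0, 0], "turn": 0, "claw": 0}, {"slide": [0, 0, 0], "turn": 0, "claw": 0}, {"slide": [0, 0, 0], "turn": 0, "claw": 0}, {"slide": [0, 0, 0], "turn": 0, "claw": 0}])

```text
time: 47.1
ee_pos: [0.3837, -0.3162, 0.1811]
tool_rot: [[-1.0, -0.0, -0.0], [-0.0, 1.0, -0.0], [0.0, -0.0, -1.0]]
force: [0.6, -2.2, -0.6]
finger_gap: 0.0253
```

```bash
python3 - <<'E'
from h import *
ax=(.4156,-.275)
p=np.array([.3836,-.3160])
p=crank([-.5,-.3,-.1,.05,.08,.08,.08],p,ax=ax); print(p)
f=.08
for k in range(7):
    n=8; tgt=f-.4*np.arange(1,n+1) if k else np.r_[f-.1,f-.3,f-.3-.35*np.arange(1,7)]
    tgt=np.maximum(tgt,-6*np.pi-.02); p=crank(tgt,p,ax=ax); f=tgt[-1]; print(k,f,p)
E
```

```text
[{"slide": [-0.7, -0.5, 0], "turn": 0, "claw": 0}, {"slide": [-1.7, -0.9, 0], "turn": 0, "claw": 0}, {"slide": [-2.7, -1.1, 0], "turn": 0, "claw": 0}, {"slide": [-3.5, -1.1, 0], "turn": 0, "claw": 0}, {"slide": [-3.6, -1.1, 0], "turn": 0, "claw": 0}, {"slide": [-3.6, -1.1, 0], "turn": 0, "claw": 0}, {"slide": [-3.6, -1.1, 0], "turn": 0, "claw": 0}]
[ 0.4196 -0.327 ]
[{"slide": [0.5, 0.0, 0], "turn": 0, "claw": 0}, {"slide": [1.5, 0.1, 0], "turn": 0, "claw": 0}, {"slide": [3.2, 0.8, 0], "turn": 0, "claw": 0}, {"slide": [4.5, 2.0, 0], "turn": 0, "claw": 0}, {"slide": [5.4, 3.7, 0], "turn": 0, "claw": 0}, {"slide": [5.6, 5.5, 0], "turn": 0, "claw": 0}, {"slide": [5.2, 7.2, 0], "turn": 0, "claw": 0}, {"slide": [4.2, 8.7, 0], "turn": 0, "claw": 0}]
0 -2.3199999999999994 [ 0.3776 -0.24  ]
[{"slide": [-1.7, 1.2, 0], "turn": 0, "claw": 0}, {"slide": [-3.7, 1.7, 0], "turn": 0, "claw": 0}, {"slide": [-5.7, 1.3, 0], "turn": 0, "claw": 0}, {"slide": [-7.5, 0.2, 0], "turn": 0, "claw": 0}, {"slide": [-8.6, -1.5, 0], "turn": 0, "claw": 0}, {"slide": [-9.0, -3.5, 0], "turn": 0, "claw": 0}, {"slide":
[... 1580 characters left out ...]
, 0], "turn": 0, "claw": 0}, {"slide": [-8.0, -3.5, 0], "turn": 0, "claw": 0}, {"slide": [-7.9, -5.5, 0], "turn": 0, "claw": 0}, {"slide": [-7.1, -7.4, 0], "turn": 0, "claw": 0}, {"slide": [-5.5, -8.8, 0], "turn": 0, "claw": 0}]
5 -18.319999999999997 [ 0.4416 -0.32  ]
[{"slide": [1.9, -0.7, 0], "turn": 0, "claw": 0}, {"slide": [2.7, -0.7, 0], "turn": 0, "claw": 0}, {"slide": [2.7, -0.7, 0], "turn": 0, "claw": 0}, {"slide": [2.7, -0.7, 0], "turn": 0, "claw": 0}, {"slide": [2.7, -0.7, 0], "turn": 0, "claw": 0}, {"slide": [2.7, -0.7, 0], "turn": 0, "claw": 0}, {"slide": [2.7, -0.7, 0], "turn": 0, "claw": 0}, {"slide": [2.7, -0.7, 0], "turn": 0, "claw": 0}]
6 -18.86955592153876 [ 0.4146 -0.327 ]
```

step_arm(rows=[{"slide": [-0.7, -0.5, 0], "turn": 0, "claw": 0}, {"slide": [-1.7, -0.9, 0], "turn": 0, "claw": 0}, {"slide": [-2.7, -1.1, 0], "turn": 0, "claw": 0}, {"slide": [-3.5, -1.1, 0], "turn": 0, "claw": 0}, {"slide": [-3.6, -1.1, 0], "turn": 0, "claw": 0}, {"slide": [-3.6, -1.1, 0], "turn": 0, "claw": 0}, {"slide": [-3.6, -1.1, 0], "turn": 0, "claw": 0}, {"slide": [-3.6, -1.1, 0], "turn": 0, "claw": 0}])

```text
time: 48.1
ee_pos: [0.4177, -0.3271, 0.1809]
tool_rot: [[-1.0, 0.001, -0.005], [0.001, 1.0, 0.001], [0.005, 0.001, -1.0]]
force: [-24.0, 3.9, 6.2]
finger_gap: 0.0257
```

```bash
python3 - <<'E'
from h import *
a=camera("scene");cv2.imwrite("pics/scene11.png",a)
def tm(n,f0,f1,x0,x1,y0,y1,m=6):
    A=cv2.resize(cv2.imread(f0),None,fx=4,fy=4,interpolation=cv2.INTER_CUBIC);B=cv2.resize(cv2.imread(f1),None,fx=4,fy=4,interpolation=cv2.INTER_CUBIC)
    t=A[4*y0:4*y1,4*x0:4*x1]; r=cv2.matchTemplate(B[4*(y0-m):4*(y1+m),4*(x0-m):4*(x1+m)],t,cv2.TM_CCOEFF_NORMED);_,v,_,l=cv2.minMaxLoc(r);print(n,round(v,2),l[0]/4-m,l[1]/4-m)
f="pics/scene9.png","pics/scene11.png"
tm("cap1",*f,251,268,173,182); tm("cap2",*f,256,274,180,189); tm("bar",*f,255,283,187,200); tm("rails end",*f,262,292,202,212); tm("bed end(fixed)",*f,262,290,216,226)
g=lambda y:proj("scene",[.413,y,.1]); print(g(-.10)-g(-.108))
E
```

```text
cap1 0.9 0.5 1.25
cap2 0.88 0.0 1.5
bar 0.82 0.25 1.0
rails end 0.66 0.75 1.0
bed end(fixed) 0.92 0.25 1.0
[0.5989 0.7974]
```

step_arm(rows=[{"slide": [0.5, 0.0, 0], "turn": 0, "claw": 0}, {"slide": [1.5, 0.1, 0], "turn": 0, "claw": 0}, {"slide": [3.2, 0.8, 0], "turn": 0, "claw": 0}, {"slide": [4.5, 2.0, 0], "turn": 0, "claw": 0}, {"slide": [5.4, 3.7, 0], "turn": 0, "claw": 0}, {"slide": [5.6, 5.5, 0], "turn": 0, "claw": 0}, {"slide": [5.2, 7.2, 0], "turn": 0, "claw": 0}, {"slide": [4.2, 8.7, 0], "turn": 0, "claw": 0}])

```text
time: 49.15
ee_pos: [0.3773, -0.2401, 0.1811]
tool_rot: [[-1.0, 0.0, 0.0], [0.0, 1.0, -0.002], [-0.0, -0.002, -1.0]]
force: [8.0, -11.0, -7.0]
finger_gap: 0.0256
```

step_arm(rows=[{"slide": [-1.7, 1.2, 0], "turn": 0, "claw": 0}, {"slide": [-3.7, 1.7, 0], "turn": 0, "claw": 0}, {"slide": [-5.7, 1.3, 0], "turn": 0, "claw": 0}, {"slide": [-7.5, 0.2, 0], "turn": 0, "claw": 0}, {"slide": [-8.6, -1.5, 0], "turn": 0, "claw": 0}, {"slide": [-9.0, -3.5, 0], "turn": 0, "claw": 0}, {"slide": [-8.6, -5.6, 0], "turn": 0, "claw": 0}, {"slide": [-7.4, -7.3, 0], "turn": 0, "claw": 0}])

```text
time: 50.15
ee_pos: [0.4511, -0.314, 0.1809]
tool_rot: [[-1.0, -0.0, -0.001], [-0.0, 1.0, 0.001], [0.001, 0.001, -1.0]]
force: [-9.0, 13.2, 2.3]
finger_gap: 0.0255
```

step_arm(rows=[{"slide": [1.8, -1.1, 0], "turn": 0, "claw": 0}, {"slide": [3.8, -1.4, 0], "turn": 0, "claw": 0}, {"slide": [5.8, -0.9, 0], "turn": 0, "claw": 0}, {"slide": [7.5, 0.3, 0], "turn": 0, "claw": 0}, {"slide": [8.5, 2.1, 0], "turn": 0, "claw": 0}, {"slide": [8.8, 4.1, 0], "turn": 0, "claw": 0}, {"slide": [8.2, 6.1, 0], "turn": 0, "claw": 0}, {"slide": [7.0, 7.8, 0], "turn": 0, "claw": 0}])

```text
time: 51.15
ee_pos: [0.3811, -0.2357, 0.1812]
tool_rot: [[-1.0, 0.001, 0.001], [0.001, 1.0, -0.003], [-0.001, -0.003, -1.0]]
force: [16.1, -22.2, -10.9]
finger_gap: 0.0256
```

```bash
python3 - <<'E'
from h import *
ax=(.4156,-.275); p=np.array([.3816,-.235]); f=-8.72
for k in range(4):
    tgt=np.maximum(f-.4*np.arange(1,9),-6*np.pi-.06); p=crank(tgt,p,ax=ax,r=.0505); f=tgt[-1]; print(k,f,p)
E
```

```text
[{"slide": [-1.9, 0.8, 0], "turn": 0, "claw": 0}, {"slide": [-3.9, 1.0, 0], "turn": 0, "claw": 0}, {"slide": [-5.8, 0.4, 0], "turn": 0, "claw": 0}, {"slide": [-7.3, -0.8, 0], "turn": 0, "claw": 0}, {"slide": [-8.3, -2.6, 0], "turn": 0, "claw": 0}, {"slide": [-8.4, -4.6, 0], "turn": 0, "claw": 0}, {"slide": [-7.8, -6.5, 0], "turn": 0, "claw": 0}, {"slide": [-6.4, -8.0, 0], "turn": 0, "claw": 0}]
0 -11.920000000000002 [ 0.4456 -0.315 ]
[{"slide": [1.8, -0.9, 0], "turn": 0, "claw": 0}, {"slide": [3.8, -1.0, 0], "turn": 0, "claw": 0}, {"slide": [5.7, -0.3, 0], "turn": 0, "claw": 0}, {"slide": [7.1, 1.1, 0], "turn": 0, "claw": 0}, {"slide": [7.9, 2.9, 0], "turn": 0, "claw": 0}, {"slide": [8.0, 4.9, 0], "turn": 0, "claw": 0}, {"slide": [7.2, 6.8, 0], "turn": 0, "claw": 0}, {"slide": [5.8, 8.2, 0], "turn": 0, "claw": 0}]
1 -15.120000000000001 [ 0.3876 -0.233 ]
[{"slide": [-1.9, 0.8, 0], "turn": 0, "claw": 0}, {"slide": [-3.9, 0.7, 0], "turn": 0, "claw": 0}, {"slide": [-5.7, -0.1, 0], "turn": 0, "claw": 0}, {"slide": [-7.1, -1.5, 0], "turn": 0, "claw": 0}, {"slide": [-7.8, -3.4, 0], "turn": 0, "claw": 0}, {"slide": [-7.7, -5.4, 0], "turn": 0, "claw": 0}, {"slide": [-6.8, -7.2, 0], "turn": 0, "claw": 0}, {"slide": [-5.4, -8.6, 0], "turn": 0, "claw": 0}]
2 -18.32 [ 0.4416 -0.319 ]
[{"slide": [1.9, -0.6, 0], "turn": 0, "claw": 0}, {"slide": [2.9, -0.6, 0], "turn": 0, "claw": 0}, {"slide": [2.9, -0.6, 0], "turn": 0, "claw": 0}, {"slide": [2.9, -0.6, 0], "turn": 0, "claw": 0}, {"slide": [2.9, -0.6, 0], "turn": 0, "claw": 0}, {"slide": [2.9, -0.6, 0], "turn": 0, "claw": 0}, {"slide": [2.9, -0.6, 0], "turn": 0, "claw": 0}, {"slide": [2.9, -0.6, 0], "turn": 0, "claw": 0}]
3 -18.909555921538757 [ 0.4126 -0.325 ]
```

step_arm(rows=[{"slide": [-1.9, 0.8, 0], "turn": 0, "claw": 0}, {"slide": [-3.9, 1.0, 0], "turn": 0, "claw": 0}, {"slide": [-5.8, 0.4, 0], "turn": 0, "claw": 0}, {"slide": [-7.3, -0.8, 0], "turn": 0, "claw": 0}, {"slide": [-8.3, -2.6, 0], "turn": 0, "claw": 0}, {"slide": [-8.4, -4.6, 0], "turn": 0, "claw": 0}, {"slide": [-7.8, -6.5, 0], "turn": 0, "claw": 0}, {"slide": [-6.4, -8.0, 0], "turn": 0, "claw": 0}])

```text
time: 52.15
ee_pos: [0.4462, -0.3173, 0.1813]
tool_rot: [[-1.0, -0.0, 0.003], [-0.0, 1.0, -0.003], [-0.003, -0.003, -1.0]]
force: [5.9, -4.3, -4.2]
finger_gap: 0.0255
```

step_arm(rows=[{"slide": [1.8, -0.9, 0], "turn": 0, "claw": 0}, {"slide": [3.8, -1.0, 0], "turn": 0, "claw": 0}, {"slide": [5.7, -0.3, 0], "turn": 0, "claw": 0}, {"slide": [7.1, 1.1, 0], "turn": 0, "claw": 0}, {"slide": [7.9, 2.9, 0], "turn": 0, "claw": 0}, {"slide": [8.0, 4.9, 0], "turn": 0, "claw": 0}, {"slide": [7.2, 6.8, 0], "turn": 0, "claw": 0}, {"slide": [5.8, 8.2, 0], "turn": 0, "claw": 0}])

```text
time: 53.15
ee_pos: [0.3863, -0.2321, 0.1812]
tool_rot: [[-1.0, 0.0, -0.002], [0.0, 1.0, 0.0], [0.002, 0.0, -1.0]]
force: [0.8, -6.1, -3.3]
finger_gap: 0.0255
```

step_arm(rows=[{"slide": [-1.9, 0.8, 0], "turn": 0, "claw": 0}, {"slide": [-3.9, 0.7, 0], "turn": 0, "claw": 0}, {"slide": [-5.7, -0.1, 0], "turn": 0, "claw": 0}, {"slide": [-7.1, -1.5, 0], "turn": 0, "claw": 0}, {"slide": [-7.8, -3.4, 0], "turn": 0, "claw": 0}, {"slide": [-7.7, -5.4, 0], "turn": 0, "claw": 0}, {"slide": [-6.8, -7.2, 0], "turn": 0, "claw": 0}, {"slide": [-5.4, -8.6, 0], "turn": 0, "claw": 0}])

```text
time: 54.15
ee_pos: [0.442, -0.3203, 0.1812]
tool_rot: [[-1.0, -0.0, 0.002], [-0.0, 1.0, -0.002], [-0.002, -0.002, -1.0]]
force: [-1.2, 7.5, -0.8]
finger_gap: 0.0257
```

step_arm(rows=[{"slide": [1.0, -0.5, 0], "turn": 0, "claw": 0}, {"slide": [2.0, -0.6, 0], "turn": 0, "claw": 0}, {"slide": [2.9, -0.7, 0], "turn": 0, "claw": 0}, {"slide": [2.9, -0.7, 0], "turn": 0, "claw": 0}, {"slide": [2.9, -0.7, 0], "turn": 0, "claw": 0}, {"slide": [2.9, -0.7, 0], "turn": 0, "claw": 0}])

```text
time: 54.9
ee_pos: [0.414, -0.3269, 0.1815]
tool_rot: [[-1.0, -0.0, 0.004], [-0.0, 1.0, -0.003], [-0.004, -0.003, -1.0]]
force: [19.6, -12.6, -6.7]
finger_gap: 0.0257
```

step_arm(rows=[{"slide": [-0.2, -0.1, 0], "turn": 0, "claw": 0}, {"slide": [-0.2, -0.1, 0], "turn": 0, "claw": 60}, {"slide": [-0.2, -0.1, 0], "turn": 0, "claw": 60}, {"slide": [-0.2, -0.1, 0], "turn": 0, "claw": 60}, {"slide": [-0.2, -0.1, 0], "turn": 0, "claw": 60}, {"slide": [-0.2, -0.1, -4], "turn": 0, "claw": 60}, {"slide": [-0.2, -0.1, -9], "turn": 0, "claw": 60}, {"slide": [-0.2, -0.1, -15], "turn": 0, "claw": 60}])

```text
time: 55.9
ee_pos: [0.4142, -0.3268, 0.3322]
tool_rot: [[-1.0, -0.0, -0.001], [-0.0, 1.0, 0.001], [0.001, 0.001, -1.0]]
force: [0.1, 0.0, 0.5]
finger_gap: 0.0558
```

step_arm(rows=[{"slide": [0, 6, -3], "turn": 0, "claw": 60}, {"slide": [0, 12, -3], "turn": 0, "claw": 60}, {"slide": [0, 18, -3], "turn": 0, "claw": 60}, {"slide": [0, 24, -3], "turn": 0, "claw": 60}, {"slide": [0, 30, -3], "turn": 0, "claw": 60}, {"slide": [0, 36, -3], "turn": 0, "claw": 60}, {"slide": [0, 42, -3], "turn": 0, "claw": 60}, {"slide": [0, 48, -3], "turn": 0, "claw": 60}])

```text
time: 56.9
ee_pos: [0.4139, 0.1549, 0.3614]
tool_rot: [[-1.0, -0.0, 0.001], [-0.0, 1.0, 0.0], [-0.001, 0.0, -1.0]]
force: [1.2, -0.5, 0.3]
finger_gap: 0.0553
```

step_arm(rows=[{"slide": [0, 6, 0], "turn": 0, "claw": 60}, {"slide": [0, 12, 0], "turn": 0, "claw": 60}, {"slide": [0, 18, 0], "turn": 0, "claw": 60}, {"slide": [0, 18, 0], "turn": 0, "claw": 60}, {"slide": [0, 18, 0], "turn": 0, "claw": 60}])

```text
time: 57.52
ee_pos: [0.4144, 0.3327, 0.3611]
tool_rot: [[-1.0, -0.001, -0.0], [-0.001, 1.0, -0.0], [0.0, -0.0, -1.0]]
force: [1.1, -1.1, -0.2]
finger_gap: 0.056
```

```bash
python3 - <<'E'
from h import *
s=monitor.observe();print(s["time"],s["ee_pos"],s["force"],s["joint_velocities"].round(3))
b=camera("top");cv2.imwrite("pics/top12.png",b);a=camera("scene");cv2.imwrite("pics/scene12.png",a)
g=b.max(2); m=(g<60).astype(np.uint8); m[:,:300]=0;m[:205]=0;m[:,352:]=0;m[250:]=0
k,l,st,c=cv2.connectedComponentsWithStats(m); print("sleeve top (out was 329.3,230.6)",[(st[i].tolist(),c[i].round(1).tolist()) for i in range(1,k) if st[i,4]>20])
def tm(n,f0,f1,x0,x1,y0,y1,m=6,p=(0,0)):
    up=lambda f:cv2.resize(cv2.imread(f),None,fx=4,fy=4,interpolation=cv2.INTER_CUBIC); A,B=up(f0),up(f1); px,py=p
    t=A[4*y0:4*y1,4*x0:4*x1]; r=cv2.matchTemplate(B[4*(y0+py-m):4*(y1+py+m),4*(x0+px-m):4*(x1+px+m)],t,cv2.TM_CCOEFF_NORMED);_,v,_,l=cv2.minMaxLoc(r);print(n,round(v,2),l[0]/4-m+px,l[1]/4-m+py)
# expected shift of things carried -y by ~0.217 from top9
for n,P in(("tab",[.413,-.074,.12]),("collarR",[.452,.022,.077])):
    Q=np.array(P)+[.217*.013,-.217,0]; d=proj("top",Q)-proj("top",P); print(n,"expected",proj("top",P),d); 
x=proj("top",[.413,-.074,.12]).round().astype(int); d=(proj("top",[.4158,-.291,.12])-proj("top",[.413,-.074,.12])).round().astype(int)
tm("tab/bar","pics/top9.png","pics/top12.png",x[0]-8,x[0]+4,x[1]-10,x[1]+8,8,tuple(d))
tm("open jar","pics/top3.png","pics/top12.png",196,211,196,218); 
tm("spare","pics/top3.png","pics/top12.png",193,208,180,194); 
h=cv2.cvtColor(b,cv2.COLOR_BGR2HSV); mm=cv2.inRange(h,(15,50,110),(35,255,255)); k,l,st,c=cv2.connectedComponentsWithStats(mm)
print([(st[i].tolist(),onz("top",*c[i],.121)[:2]) for i in range(1,k) if st[i,4]>12 and 255<c[i][0]<360 and 205<c[i][1]<280])
E
```

```text
57.525 [0.4144 0.3327 0.3611] [ 1.0662 -1.0669 -0.1824] [-0.025 -0.019  0.004 -0.001 -0.001 -0.   ]
sleeve top (out was 329.3,230.6) [([326, 226, 8, 9, 47], [329.3, 230.6])]
tab expected [265.5147 219.8129] [52.3242 17.4225]
collarR expected [246.8123 208.9116] [49.9018 16.5205]
tab/bar 0.65 57.25 9.0
open jar 0.7 1.0 0.0
spare 0.77 -6.0 6.0
[]
```

```bash
python3 - <<'E'
from h import *
def tm(n,f0,f1,c,w,hh,d,m=6):
    up=lambda f:cv2.resize(cv2.imread(f),None,fx=4,fy=4,interpolation=cv2.INTER_CUBIC); A,B=up(f0),up(f1)
    x,y=(np.round(c)*4).astype(int); X,Y=(np.round(np.array(c)+d)*4).astype(int); w*=4;hh*=4;m4=m*4
    t=A[y-hh:y+hh,x-w:x+w]; r=cv2.matchTemplate(B[Y-hh-m4:Y+hh+m4,X-w-m4:X+w+m4],t,cv2.TM_CCOEFF_NORMED);_,v,_,l=cv2.minMaxLoc(r)
    print(n,"score",round(v,2),"residual px",l[0]/4-m,l[1]/4-m,"expected shift",np.round(d,1))
for n,P in(("front collar",[.3708,.0278,.077]),("rear collar",[.4524,.0302,.077])):
    Q=np.array(P)+[.0029,-.225,0]
    for cam_,f0,f1 in(("top","pics/top3.png","pics/top12.png"),):
        a,b=proj(cam_,P),proj(cam_,Q); tm(n+" "+cam_,f0,f1,a,5,4,b-a)
# gold seen under hood edges?
for f in("top0","top12"):
    h=cv2.cvtColor(cv2.imread(f"pics/{f}.png"),cv2.COLOR_BGR2HSV); roi=h[240:272,290:350]; print(f,"gold px",int(cv2.inRange(roi,(14,70,60),(35,255,255)).sum()/255))
for n,c,w,hh in(("open jar scene",(296,243),9,9),("spare scene",(271,267),8,5),("tally scene",(341,290),6,6)): tm(n,"pics/scene3.png","pics/scene12.png",c,w,hh,np.zeros(2))
tm("tally top vs start","pics/top0.png","pics/top12.png",(152,202),6,5,np.zeros(2))
E
```

```text
front collar top score 0.77 residual px 3.75 3.0 expected shift [52.6 17.8]
rear collar top score 0.91 residual px -0.5 1.25 expected shift [51.7 17.1]
top0 gold px 173
top12 gold px 172
open jar scene score 0.44 residual px 0.5 0.0 expected shift [0. 0.]
spare scene score 0.65 residual px -6.0 -2.75 expected shift [0. 0.]
tally scene score 1.0 residual px 0.0 0.0 expected shift [0. 0.]
tally top vs start score 0.24 residual px -6.0 6.0 expected shift [0. 0.]
```

step_arm(rows=[{"slide": [0, 0, 0], "turn": 0, "claw": 60}, {"slide": [0, 0, 0], "turn": 0, "claw": 60}, {"slide": [0, 0, 0], "turn": 0, "claw": 60}, {"slide": [0, 0, 0], "turn": 0, "claw": 60}])

```text
time: 58.12
ee_pos: [0.4144, 0.3328, 0.3612]
tool_rot: [[-1.0, -0.0, 0.0], [-0.0, 1.0, 0.0], [-0.0, 0.0, -1.0]]
force: [-0.1, -0.5, -0.2]
finger_gap: 0.0559
```

```bash
python3 -c "
from plant import job
print(job.sign_off())"
```

```text
the job is handed in; nothing more can be done
None
```

I handed the job in at about 58 s. I cranked the carriage out to its loading stop. I then stood the two filled jars I found against the end plate and hung the backstop over both rails against the last jar. Finally I cranked the carriage home with the sleeve in the fingers and let go.

**Last checks that agreed**
- The sleeve is back at exactly the full-turn position, within 0.1 px of where it was at the stop.
- The rear rail collar is within about 1 px (roughly 4 mm) of where it should be with the carriage home.
- The arm is clear of everything, with no force on the tool.
- Before I cranked home, a picture showed the jars closed up and the backstop lying over both rails against the last jar.

**Checks that failed or disagreed**
- **Under the hood:** the row could not be seen once home, so I have not confirmed it there.
- **Image matches:** the front collar match was weak. The matches for the open jar and spare cap, and the tally counter in the top view, failed or were weak, probably because of the arm and its shadow. The tally counter matched perfectly in the scene view. I never touched any of the three.
- **Fingertips:** they proved to be about 37 mm shorter than the reported tool point. My first try at the first jar closed above its cap; I allowed for the difference after that.
- **Carriage pushed back:** closing the row pushed the carriage from 0.225 to about 0.217 m. My first try for the sleeve therefore missed. I regripped it and cranked out to the stop again, and an image check showed the row still together before I cranked home.

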